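Make up two shoe kits for the heeling bench

TASK

Make up the two kits from the stock laid out on the bench: the blue tray gets the white last, the black heel and the red-lidded tin, and the green tray gets the yellow last and the brown heel. Lay each last sole down in the long compartment of its tray, pointing either way, and stand the heels and the tin upright as they stand now, flat on the floor of the small compartments, only one in each and whichever you like. Leave the rest of the stock (red last, cream heel, blue-lidded tin) where it is, and let go of everything.

Things in the scene. Friction and masses are not known exactly. Their poses are not given: they have to be found in the camera images.
- tray_blue: Dark blue kit tray, fixed, 196 (x) x 166 (y) x 20 mm high, walls 4 mm, floor 4 mm thick, z up. Open compartments: a long one, 188 (x) x 84 (y) mm inside, centred at x 0, y +37 mm; two small ones, each 92 (x) x 70 (y) mm inside, centred at x +48 and x -48 mm, y -44 mm. Origin: centre of the underside; x axis within 0.2 rad of world +x.
- tray_green: Light green kit tray, fixed, 196 (x) x 166 (y) x 20 mm high, walls 4 mm, floor 4 mm thick, z up. Open compartments: a long one, 188 (x) x 84 (y) mm inside, centred at x 0, y +37 mm; two small ones, each 92 (x) x 70 (y) mm inside, centred at x +48 and x -48 mm, y -44 mm. Origin: centre of the underside; x axis within 0.2 rad of world +x.
- last_white: White child's shoe last, loose, 0.26 kg, sole down, 165 long, 62 mm wide, toe 20 mm high. Origin: underside, mid length; x to the toe (within 0.2 rad of world +x at the start), z up. Grip at the heel end: the upright cone, x -60 to -14 mm, top at z 73 mm, nearly upright sides 33 mm apart across y from z 40 mm up. Centre of mass near x -12 mm.
- last_yellow: Yellow child's shoe last, loose, 0.26 kg, sole down, 165 long, 62 mm wide, toe 20 mm high. Origin: underside, mid length; x to the toe (within 0.2 rad of world +x at the start), z up. Grip at the heel end: the upright cone, x -60 to -14 mm, top at z 73 mm, nearly upright sides 33 mm apart across y from z 40 mm up. Centre of mass near x -12 mm.
- last_red: Red child's shoe last, loose, 0.26 kg, sole down, 165 long, 62 mm wide, toe 20 mm high. Origin: underside, mid length; x to the toe (within 0.2 rad of world +x at the start), z up. Grip at the heel end: the upright cone, x -60 to -14 mm, top at z 73 mm, nearly upright sides 33 mm apart across y from z 40 mm up. Centre of mass near x -12 mm.
- heel_black: Black block heel, loose, 60 g, 38 mm high, standing on its narrower end. D-shaped from above: flat front at x -20 mm, round back at x +25 mm, straight sides 46 mm apart across y at the top, 41 at the bottom, x -18 to +2 mm. Origin: underside, midway between the sides; z up. Starts within 0.5 rad of world yaw 0.
- heel_brown: Brown stacked block heel, loose, 60 g, 38 mm high, standing on its narrower end. D-shaped from above: flat front at x -20 mm, round back at x +25 mm, straight sides 46 mm apart across y at the top, 41 at the bottom, x -18 to +2 mm. Origin: underside, midway between the sides; z up. Starts within 0.5 rad of world yaw 0.
- heel_cream: Cream block heel, loose, 60 g, 38 mm high, standing on its narrower end. D-shaped from above: flat front at x -20 mm, round back at x +25 mm, straight sides 46 mm apart across y at the top, 41 at the bottom, x -18 to +2 mm. Origin: underside, midway between the sides; z up. Starts within 0.5 rad of world yaw 0.
- tin_red: Tin of heel nails with a red lid: closed round tin, 44 mm in diameter, 38 mm high, standing upright, aluminium with a white band, loose, about 0.11 kg. Origin at the centre of its underside, z up along its axis.
- tin_blue: Tin of heel nails with a blue lid: closed round tin, 44 mm in diameter, 38 mm high, standing upright, aluminium with a white band, loose, about 0.11 kg. Origin at the centre of its underside, z up along its axis.
Things that resemble listed ones, but are neither listed nor needed, are in the scene too. Several things have the shape of the tin_red; the one meant has the colours described above.

How it is judged:
By the outcome, as a careful person would: the job done as asked, in the order asked, and still so for the second after the job is handed in, with the robot touching nothing.
It also fails if it takes over 128 s, if anything falls off the work surface, if the arm or the gripper's body presses on something with over 40 N, if the wrist force passes 120 N, or if a joint passes its speed limit or range.

ROBOT

A 7-joint arm with a two-finger parallel gripper is mounted at the origin on the work surface. World frame = base frame: x ahead of the robot, y to its left, z up, the work surface at z = 0. Lengths are in mm, angles in rad, forces in N, time in s.
With the tool pointing down it reaches from about 400 to 850 mm from the base axis. Payload 4.5 kg.
Tool frame: the origin (TCP) lies on the centre line of the jaws, within the pads' length; the fingertips stand 22 mm ahead of it and the grasp point (between the pads) lies 3 mm ahead of it; z points along the fingers, y is the line along which they close (so a half turn about z gives the same grasp; the last joint's range is limited). The gripper opens to 88 mm and grips with 3 to 60 N. Pads are 18 mm wide; open, the fingers measure 123 mm over their backs; the gripper's body (75 mm by 187 mm) begins 45 mm behind the grasp point.
Start: joints at [1.221, 0.689, -0.195, 1.565, 0.157, 0.902, -0.215], TCP at [234.058, -579.541, 260.743] pointing down, gripper open.
Joint ranges: [-3.01, 3.01], [-0.46, 2.08], [-1.47, 1.51], [0.13, 2.56], [-1, 4.14], [0.04, 2.09], [-2.66, 2.66]. Speed limits (rad/s): [2.57, 2.57, 3.14, 3.14, 3.14, 3.14, 3.14].

INTERFACE

Orientations are given as a unit quaternion [w, x, y, z].
In Python, from cell import get_obs, get_image, close_job gives the robot as it stands.
- The arm moves only by the tool drive_tool, never from a script. Its argument "rows" is a list that holds one entry, the list of rows, each a list of 6 numbers: the shift along the tool's x, y, z in m, then the turn, a rotation vector about the tool's x, y, z in rad. In form: [[[dx, dy, dz, rx, ry, rz], ...]]. A call has exactly 10 rows; each row shifts and turns the commanded pose from where the row before left it, along the tool's axes as they then stand; what a row does not reach is not made up. A row lasts 1/10 s, in which the tool goes at most 50 mm and 8.59 degrees, less where a joint would pass 70% of its speed; a pose out of reach is approached as far as the arm can. A call with a gripper value outside its range is refused whole. "grip" is the finger opening in m, from 0 to 0.0881, set as the call begins (left out, the last holds). The fingers move at their own pace and stop on an object; "grip_force" is the grip in N (left out, the last holds). Time passes only in rows, so rows that do not move let the fingers close, or fill a call up. It gives the time, the measured TCP pose, the force, the opening and the grip force at its end, in the units of the state.
- get_obs(): the state, without advancing time (a new reading comes with each control period).
- get_image(name): name is "scene" or "top" or "wrist"; returns a dict with "image" (400x640x3 uint8, red, green, blue), "K" (3x3 intrinsics, pixels), "rvec" (rotation vector, rad) and "tvec" (3), from world to camera coordinates, as OpenCV has them; the wrist camera has in their place "tool_from_camera" (4x4, takes a point from camera to tool coordinates, whose origin is the TCP and whose axes are the flange's). Camera axes: x right, y down, z forward; pixel columns grow to the right and rows downward; lengths in mm; the calibration is good to about 2 mm. A picture is of the moment at which its call begins: read the wrist's pose just before it. There is no depth.
- close_job(): hands the job in; it is judged then, once.
The state is a dict: "clock": time; "joints": joint angles; "dq": joint speeds; "effort": joint torques, N m; "tcp_pos": TCP position; "tool_rot": TCP orientation; "wrist_force": force on the tool from outside, world axes, zero at the start; "wrist_torque": the same for the moment, N m; "opening": finger opening in mm; "finger_force": force on a finger pad.
Only numpy, scipy, OpenCV 4.12 (cv2) and the standard library are available. Lean on these libraries where they do the work, as an engineer would, in place of code of your own. Each camera call takes 0.05 s, during which the arm holds its last target. There are 200 camera calls.

## Working session

There is one attempt and no reset: what is moved stays moved. The work goes in short steps, Python scripts to look and compute and a tool call to move; the robot and the scene stay as the last step left them, time stands still between calls to the robot, and variables do not carry over. Pictures are saved under pics/ and viewed, at most 14 in all, crops included, and the job is handed in when it is done.

Besides the shell and the picture viewer there is one more tool, called after "Request:" by a JSON object that holds its "name" and its "arguments". drive_tool: Moves the arm, as the interface text tells. Its arguments: {"type":"object","properties":{"rows":{"type":"array"},"grip":{"type":"number"},"grip_force":{"type":"number"}},"required":["rows"]}

```bash
mkdir -p pics; ls; python3 - <<'E'
from cell import get_obs,get_image
import cv2,numpy as np
o=get_obs();print({k:np.round(v,3).tolist() for k,v in o.items()})
for n in("top","scene"):
    d=get_image(n);cv2.imwrite(f"pics/{n}0.png",d["image"][:,:,::-1]);np.savez(f"{n}0.npz",**d);print(n,d["K"],d["rvec"],d["tvec"])
E
```

```text
pics
{'clock': 0.0, 'joints': [1.221, 0.69, -0.195, 1.566, 0.157, 0.903, -0.215], 'dq': [0.0, -0.001, 0.0, 0.0, 0.001, 0.001, 0.001], 'effort': [-0.001, -52.756, -1.267, -15.343, -0.052, 0.007, 0.0], 'tcp_pos': [233.761, -578.991, 259.912], 'tool_rot': [-0.001, 0.982, 0.191, -0.0], 'wrist_force': [0.206, 0.17, 0.433], 'wrist_torque': [0.008, -0.027, -0.053], 'finger_force': 0.0, 'opening': 88.067}
top [[378.34336768   0.         319.64203463]
 [  0.         378.34336768 194.89716801]
 [  0.           0.           1.        ]] [ 2.09926595 -2.12622766  0.21281625] [  1.52650457 544.87579645 679.265741  ]
scene [[473.446685     0.         318.96128581]
 [  0.         473.446685   193.57783036]
 [  0.           0.           1.        ]] [ 2.32405512  1.23450749 -0.33995733] [-277.16468246 -341.91402779 1345.06466961]
```

View pics/top0.png

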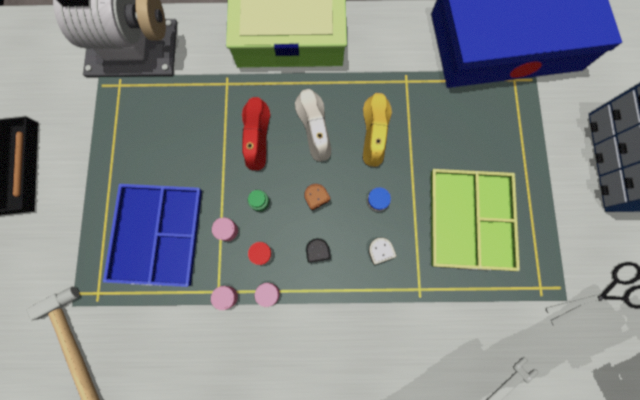

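View pics/scene0.png

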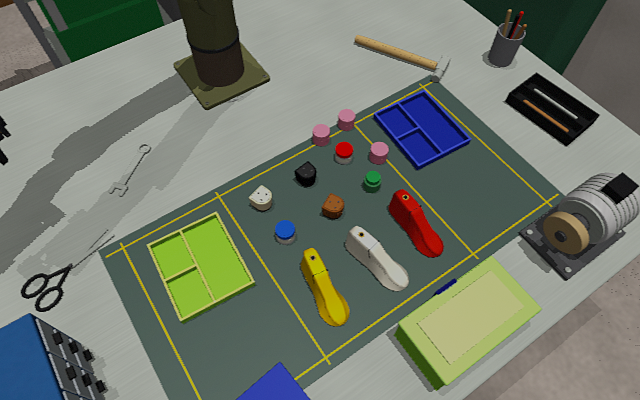

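Top view: red last (256,130), white last (313,125), yellow last (378,130), green tin (258,200), brown heel (317,196), blue tin (379,199), black heel (318,250), cream heel (382,250), red tin (260,253), blue tray (154,235), green tray (475,219). The scene view shows the same things from the far side.
What could be taken for the red-lidded tin: red (260,253), pink (223,229), pink (223,298), pink (267,294), green (258,200), blue (379,199). I choose (260,253). One close crop to check.

```bash
cat > h.py <<'E'
import cv2,numpy as np
from scipy.spatial.transform import Rotation as R
from cell import get_obs,get_image
def load(f): return dict(np.load(f))
def wrist(f=None):
    o=get_obs();d=get_image("wrist")
    q=o["tool_rot"];T=np.eye(4);T[:3,:3]=R.from_quat([q[1],q[2],q[3],q[0]]).as_matrix();T[:3,3]=o["tcp_pos"]
    W=np.linalg.inv(T@np.array(d["tool_from_camera"]));d["rvec"]=cv2.Rodrigues(W[:3,:3])[0];d["tvec"]=W[:3,3]
    if f: np.savez(f+".npz",**d);cv2.imwrite("pics/"+f+".png",d["image"][:,:,::-1])
    return d
def ray(d,p):
    M=cv2.Rodrigues(np.array(d["rvec"],float))[0];c=-M.T@np.array(d["tvec"]).ravel()
    v=M.T@np.linalg.inv(d["K"])@np.array([p[0],p[1],1.]);return c,v/np.linalg.norm(v)
def plane(d,p,z):
    c,v=ray(d,p);return c+v*(z-c[2])/v[2]
def tri(d1,p1,d2,p2):
    c1,v1=ray(d1,p1);c2,v2=ray(d2,p2)
    s=np.linalg.lstsq(np.c_[v1,-v2],c2-c1,rcond=None)[0];a=c1+v1*s[0];b=c2+v2*s[1]
    return (a+b)/2,np.linalg.norm(a-b)
def proj(d,P): return cv2.projectPoints(np.array([P],float),np.array(d["rvec"],float),np.array(d["tvec"],float),np.array(d["K"]),None)[0].ravel()
def tool(P,yaw=None,o=None):
    """shift to go from the present TCP to world P in tool axes (m), turn about tool z to bring tool y along world angle yaw (mod pi)"""
    o=o or get_obs();q=o["tool_rot"];r=R.from_quat([q[1],q[2],q[3],q[0]])
    s=r.inv().apply(np.array(P)-o["tcp_pos"])/1000
    y=r.as_matrix()[:,1];a=np.arctan2(y[1],y[0]);t=None
    if yaw is not None: t=-((yaw-a+np.pi/2)%np.pi-np.pi/2)
    return np.round(s,4),None if t is None else round(t,3),round(a,3)
E
python3 - <<'E'
from h import *
t=load("top0.npz");s=load("scene0.npz")
c=t["image"][85:310,200:420];cv2.imwrite("pics/crop.png",cv2.resize(c,None,fx=2.6,fy=2.6,interpolation=cv2.INTER_CUBIC)[:,:,::-1])
for n,p,q in [("white",(320,135),(363,236)),("yellow",(378,142),(312,257)),("redtin",(260,253),(344,149)),("brown",(317,195),(334,201)),("black",(318,248),(306,170)),("trayB far-left corner",(121,185),(469,133)),("trayB nr-right",(190,285),(377,119)),("trayG far-left",(433,170),(254,275))]:
    P,e=tri(t,p,s,q);print(n,P.round(),round(e,1))
print("cam",ray(t,(0,0))[0])
d=wrist("w0");print(d["K"],d["tool_from_camera"])
E
```

```text
white [662.  -6.  75.] 4.7
yellow [ 644. -120.   78.] 0.3
redtin [436. 111.  42.] 2.1
brown [547.   2.  51.] 4.6
black [442.  -2.  52.] 1.3
trayB far-left corner [573. 391.  49.] 7.8
trayB nr-right [378. 261.  -2.] 8.5
trayG far-left [ 596. -233.   41.] 0.5
cam [396.11338087  -6.67290256 775.46345661]
[[311.01951308   0.         320.10687774]
 [  0.         311.01951308 195.71644296]
 [  0.           0.           1.        ]] [[ 6.07375943e-04 -9.64325174e-01 -2.64719834e-01  6.78678191e+01]
 [ 9.99998691e-01  1.88625298e-04  1.60728049e-03 -3.74319323e-01]
 [-1.50000818e-03 -2.64720464e-01  9.64324025e-01 -1.23988370e+02]
 [ 0.00000000e+00  0.00000000e+00  0.00000000e+00  1.00000000e+00]]
```

View pics/crop.png

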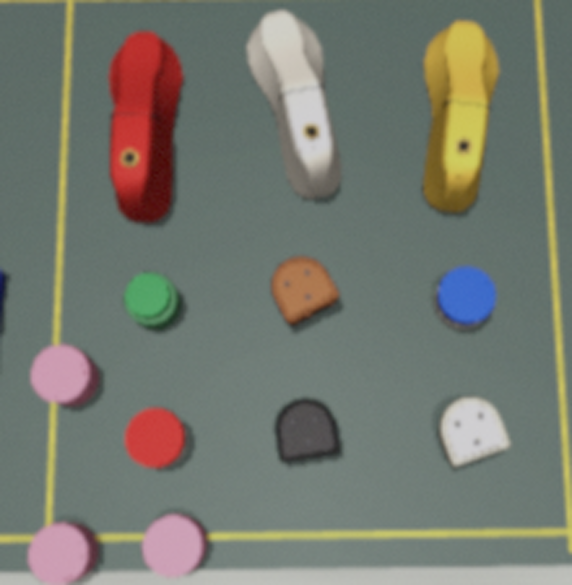

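Crop: the red-lidded tin at top-view (260,253) is clearly the only red one, with pinks and a green beside it. White last, yellow last, black and brown heels are confirmed. Moving to a viewing pose.

Request:
{"name": "drive_tool", "arguments": {"rows": [[[0.04,-0.03,-0.006,0,0,0],[0.04,-0.03,-0.006,0,0,0],[0.04,-0.03,-0.006,0,0,0],[0.04,-0.03,-0.006,0,0,0],[0.04,-0.03,-0.006,0,0,0],[0.04,-0.03,-0.006,0,0,0],[0.04,-0.03,-0.006,0,0,0],[0.04,-0.03,-0.006,0,0,0],[0.04,-0.03,-0.006,0,0,0],[0.04,-0.03,-0.006,0,0,0]]], "grip": 0.07}}

```text
clock: 1.15
tcp_pos: [491.3, -152.8, 320.5]
tool_rot: [0.0, 0.982, 0.191, -0.0]
wrist_force: [0.7, 0.0, 0.0]
opening: 69.7
finger_force: 0.0
```

Request:
{"name": "drive_tool", "arguments": {"rows": [[[0.022,-0.018,-0.005,0,0,0.05],[0.022,-0.018,-0.005,0,0,0.05],[0,0,0,0,0,0.05],[0,0,0,0,0,0.05],[0,0,0,0,0,0.05],[0,0,0,0,0,0.05],[0,0,0,0,0,0.05],[0,0,0,0,0,0.034],[0,0,0,0,0,0],[0,0,0,0,0,0]]]}}

```text
clock: 2.15
tcp_pos: [519.2, -105.4, 330.2]
tool_rot: [0.0, 1.0, 0.0, -0.0]
wrist_force: [-0.5, 0.3, -0.1]
opening: 70.0
finger_force: 0.0
```

```bash
python3 -c "
from h import *
o=get_obs();print(o['clock'],o['tcp_pos'],o['tool_rot'],o['opening'],np.round(o['dq'],3));wrist('w1')"
```

```text
2.15 [ 519.23594598 -105.44664173  330.20760901] [ 2.34940211e-05  9.99999944e-01  3.17005846e-04 -1.00936424e-04] 69.98041748519921 [ 0.005 -0.    -0.003 -0.002  0.    -0.001 -0.002]
```

View pics/w1.png

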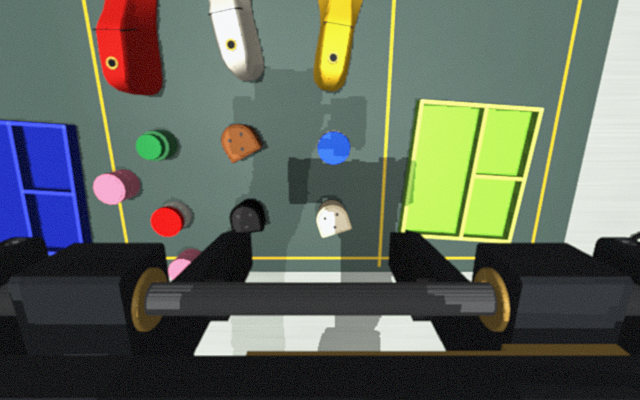

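Wrist view: green tray corners (419,100), (542,107), (512,242), (403,234). White cone hole (231,44), yellow hole (333,58), black heel (246,215), brown heel (240,142), red tin (167,221). Second viewpoint 200 mm to the left.

Request:
{"name": "drive_tool", "arguments": {"rows": [[[0,-0.03,0,0,0,0],[0,-0.04,0,0,0,0],[0,-0.04,0,0,0,0],[0,-0.04,0,0,0,0],[0,-0.03,0,0,0,0],[0,-0.02,0,0,0,0],[0,0,0,0,0,0],[0,0,0,0,0,0],[0,0,0,0,0,0],[0,0,0,0,0,0]]]}}

```text
clock: 3.2
tcp_pos: [519.5, 92.8, 330.3]
tool_rot: [0.0, 1.0, -0.001, -0.0]
wrist_force: [0.5, -0.7, 0.0]
opening: 70.0
finger_force: 0.0
```

```bash
python3 -c "
from h import *
o=get_obs();print(o['clock'],o['tcp_pos'],o['tool_rot'],o['opening'],np.round(o['dq'],3));wrist('w2')"
```

```text
3.2 [519.47915377  92.75982831 330.27883332] [ 4.42496044e-04  9.99998929e-01 -1.39482778e-03 -1.35770934e-05] 70.02663394684365 [-0.002  0.002 -0.006 -0.002 -0.002 -0.001 -0.003]
```

View pics/w2.png

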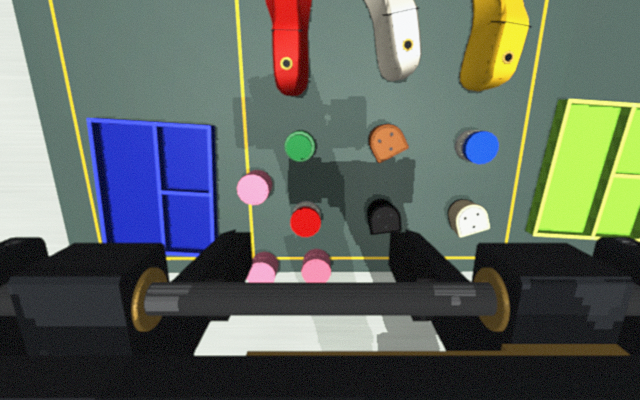

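Wrist view 2: blue tray corners (89,118), (213,125), (213,256); red tin (305,221); black heel (384,216); brown (389,142); white hole (407,44); yellow hole (508,57). Measuring by slices of silhouettes across views and by triangulation.

```bash
cat > meas.py <<'E'
from h import *
V={k:load(k+".npz") for k in("w1","w2","top0","scene0")}
RG={"white":((0,0,125),(180,70,255)),"yellow":((20,110,70),(33,255,255)),"brown":((5,90,50),(16,255,255)),"black":((0,0,0),(180,90,58)),"red":((0,150,80),(5,255,255))}
def comp(d,col,P):
    m=cv2.inRange(cv2.cvtColor(d["image"],cv2.COLOR_RGB2HSV),*RG[col])
    if col=="red": m|=cv2.inRange(cv2.cvtColor(d["image"],cv2.COLOR_RGB2HSV),(175,150,80),(180,255,255))
    m=cv2.morphologyEx(m,cv2.MORPH_OPEN,np.ones((2,2)))
    n,l,s,c=cv2.connectedComponentsWithStats(m);u=proj(d,P)
    ys,xs=np.nonzero(l);k=np.argmin((xs-u[0])**2+(ys-u[1])**2);i=l[ys[k],xs[k]]
    return (l==i).astype(np.uint8),s[i]
def slice_(col,P,z,views,half=90):
    acc=np.full((4*half,4*half),1,np.uint8)
    for v in views:
        m,st=comp(V[v],col,P)
        c=max(cv2.findContours(m,cv2.RETR_EXTERNAL,cv2.CHAIN_APPROX_NONE)[0],key=cv2.contourArea)[:,0]
        W=np.array([plane(V[v],p,z)[:2] for p in c])
        a=np.zeros_like(acc);cv2.fillPoly(a,[np.round((W-P[:2]+half)*2).astype(int)],1);acc&=a
    c=max(cv2.findContours(acc,cv2.RETR_EXTERNAL,cv2.CHAIN_APPROX_NONE)[0],key=cv2.contourArea)
    return c[:,0]/2.-half+np.array(P[:2]),c
def hole(d,p,r=5):
    x,y=p;g=cv2.cvtColor(d["image"],cv2.COLOR_RGB2GRAY)[y-r:y+r+1,x-r:x+r+1].astype(float)
    w=np.clip(g.min()+60-g,0,None);yy,xx=np.mgrid[y-r:y+r+1,x-r:x+r+1];return (xx*w).sum()/w.sum(),(yy*w).sum()/w.sum()
def rect(W):
    (c,(a,b),t)=cv2.minAreaRect(W.astype(np.float32));return np.round(c,1),round(a,1),round(b,1),round(t,1)
if __name__=="__main__":
    for n,p,q in(("white",(231,44),(407,44)),("yellow",(333,58),(508,57))):
        H,e=tri(V["w1"],hole(V["w1"],p),V["w2"],hole(V["w2"],q));print(n,"hole",H.round(1),round(e,1))
        for z in(50,60):
            W,_=slice_(n,[H[0],H[1],60],z,V);print(z,rect(W))
    for n,p,q in(("brown",(240,142),(389,142)),("black",(246,215),(384,216)),("red",(167,221),(305,221))):
        T,e=tri(V["w1"],p,V["w2"],q)
        A=[];
        for v in("w1","w2"):
            m,st=comp(V[v],n,T);A.append(st.tolist())
        for vs in(("w1","w2"),("w1","w2","top0","scene0")):
            W,_=slice_(n,T,38,vs);M=cv2.moments(W.astype(np.float32));print(n,T.round(),round(e,1),A,rect(W),"cen",round(M["m10"]/M["m00"],1),round(M["m01"]/M["m00"],1))
    for n,L in(("G farleft",((419,100),(567,100))),("G T far",((487,106),(637,106))),("G Tdiv",((475,175),(601,174))),("B farright",((75,124),(213,125))),("B Tdiv",((22,190),(160,190)))):
        T,e=tri(V["w1"],L[0],V["w2"],L[1]);print(n,T.round(1),round(e,1))
    for n,v,c in(("G","w1",[(419,100),(542,107),(512,242),(403,234)]),("B","w2",[(89,118),(213,125),(213,256)])):
        print(n,[plane(V[v],p,20)[:2].round(0).tolist() for p in c])
E
python3 meas.py
```

```text
white hole [658.2  -5.6  74.8] 0.1
50 (array([669.9,   1.4]), 82.5, 19.8, 8.7)
60 (array([669.9,   0.7]), 77.3, 26.2, 8.6)
yellow hole [ 644.9 -119.9   75. ] 0.1
50 (array([ 662.4, -123. ]), 40.6, 99.1, 80.5)
60 (array([ 662.6, -122.7]), 38.5, 90.7, 81.2)
brown [547.   1.  37.] 0.2 [[222, 125, 41, 39, 1059], [370, 125, 40, 39, 1054]] (array([546.6,   2.4]), 43.9, 44.5, 28.6) cen 545.2 1.4
brown [547.   1.  37.] 0.2 [[222, 125, 41, 39, 1059], [370, 125, 40, 39, 1054]] (array([549. ,   2.6]), 39.4, 43.0, 27.4) cen 547.5 1.9
black [441.   1.  31.] 1.4 [[153, 206, 338, 100, 6551], [153, 205, 344, 99, 7113]] (array([4.368e+02, 4.000e-01]), 41.6, 44.9, 9.7) cen 435.0 -0.3Traceback (most recent call last):
  File "meas.py", line 36, in <module>
    W,_=slice_(n,T,38,vs);M=cv2.moments(W.astype(np.float32));print(n,T.round(),round(e,1),A,rect(W),"cen",round(M["m10"]/M["m00"],1),round(M["m01"]/M["m00"],1))
        ~~~~~~^^^^^^^^^^^
  File "meas.py", line 18, in slice_
    c=max(cv2.findContours(acc,cv2.RETR_EXTERNAL,cv2.CHAIN_APPROX_NONE)[0],key=cv2.contourArea)
ValueError: max() iterable argument is empty
```

```bash
python3 - <<'E'
import meas;from meas import *
for n,v,H in(("white","w1",[658.2,-5.6,74.8]),("white","w2",[658.2,-5.6,74.8]),("yellow","w1",[644.9,-119.9,75]),("yellow","w2",[644.9,-119.9,75])):
    m,st=comp(V[v],n,H);ys,xs=np.nonzero(m);b=ys.max();x=xs[ys>=b-1].mean()
    print(n,v,st[:4],[(np.hypot(*(plane(V[v],(x,b+.5),z)[:2]-H[:2])).round(1),plane(V[v],(x,b+.5),z)[:2].round(1)) for z in(0,20,40)])
for n,p,q in(("black",(246,215),(384,216)),("red",(167,221),(305,221))):
    T,e=tri(V["w1"],p,V["w2"],q);print(n,T.round(),round(e,1))
    for v in("w1","w2"): V[v]["image"]=V[v]["image"].copy();V[v]["image"][232:]=(60,90,80)
    if n=="black": meas.RG["black"]=((0,0,0),(180,120,48))
    print([comp(V[v],n,T)[1].tolist() for v in V])
    for vs in(("w1","w2"),("top0",)):
        try:
            W,_=slice_(n,T,38,vs);M=cv2.moments(W.astype(np.float32));print(vs,rect(W),"cen",round(M["m10"]/M["m00"],1),round(M["m01"]/M["m00"],1))
        except Exception as E: print(E)
for n,L in(("G farleft",((419,100),(567,100))),("G Tdiv",((475,175),(601,174))),("B farright",((75,124),(213,125))),("B Tdiv",((22,190),(160,190)))):
    T,e=tri(V["w1"],L[0],V["w2"],L[1]);print(n,T.round(1),round(e,1))
for n,v,c in(("G","w1",[(419,100),(542,107),(512,242),(403,234)]),("B","w2",[(89,118),(213,125),(213,256)])):
    print(n,[plane(V[v],p,20)[:2].round(0).tolist() for p in c])
im=[cv2.resize(V[v]["image"][y:y+130,x:x+190],None,fx=2,fy=2,interpolation=cv2.INTER_CUBIC) for v,x,y in(("w1",195,0),("w1",395,85),("w2",355,0),("w2",70,105))]
cv2.imwrite("pics/mix.png",np.vstack([np.hstack(im[:2]),np.hstack(im[2:])])[:,:,::-1])
E
```

```text
white w1 [128   0 128 216] [(np.float64(232.1), array([430.8,  40.8])), (np.float64(224.1), array([437.6,  34.4])), (np.float64(216.3), array([444.5,  27.9]))]
white w2 [310   0 198 244] [(np.float64(287.1), array([383.9, -90.2])), (np.float64(276.2), array([392.8, -82.1])), (np.float64(265.4), array([401.8, -74. ]))]
yellow w1 [315   0  49  92] [(np.float64(32.5), array([ 612.4, -120.8])), (np.float64(33.7), array([ 611.2, -120.1])), (np.float64(34.8), array([ 610.1, -119.5]))]
yellow w2 [461   0  69  92] [(np.float64(33.3), array([ 612.2, -126.4])), (np.float64(33.9), array([ 611.1, -116.7])), (np.float64(37.2), array([ 610. , -107.1]))]
black [441.   1.  31.] 1.4
[[246, 206, 14, 12, 39], [380, 216, 7, 10, 31], [164, 34, 13, 24, 108], [296, 163, 21, 18, 228]]
max() iterable argument is empty
max() iterable argument is empty
red [434. 114.  32.] 0.5
[[152, 208, 32, 25, 689], [291, 208, 31, 25, 645], [250, 244, 22, 22, 378], [336, 143, 18, 16, 224]]
('w1', 'w2') (array([437. , 112.1]), 42.0, 35.5, 90.0) cen 435.3 111.9
('top0',) (array([432.8, 110.1]), 41.0, 40.0, 90.0) cen 433.5 110.4
G farleft [ 600.3 -237.4   21.1] 0.6
G Tdiv [ 489.9 -348.8  -24.6] 0.5
B farright [567.7 245.9  -3.8] 0.3
B Tdiv [476.8 322.6  20.1] 1.3
G [[601.0, -238.0], [592.0, -404.0], [396.0, -396.0], [409.0, -230.0]]
B [[578.0, 405.0], [569.0, 238.0], [373.0, 256.0]]
```

View pics/mix.png

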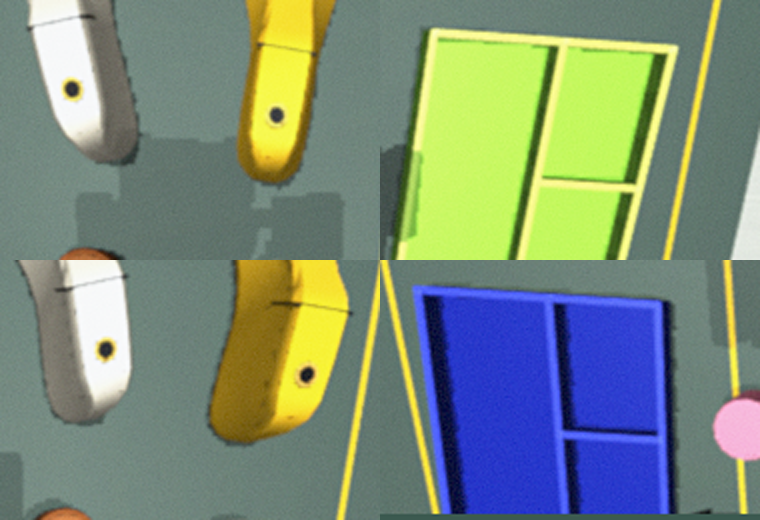

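Crops: cone-top holes are clear on white and yellow with seams ahead of them; tray rims and T-dividers are crisp. Cross-checking trays and last yaw with the top view, plus the black heel by threshold.

```bash
python3 - <<'E'
from meas import *
t=V["top0"]
hsv=cv2.cvtColor(t["image"],cv2.COLOR_RGB2HSV)
for n,lo,hi,box in(("B",(110,120,60),(130,255,255),(90,170,215,300)),("G",(32,120,60),(48,255,255),(420,155,530,285))):
    m=cv2.inRange(hsv,lo,hi);k=np.zeros_like(m);x0,y0,x1,y1=box;k[y0:y1,x0:x1]=m[y0:y1,x0:x1]
    h=cv2.convexHull(np.vstack(cv2.findContours(k,0,1)[0]));a=cv2.approxPolyN(h,4,ensure_convex=True)[0] if hasattr(cv2,"approxPolyN") else cv2.boxPoints(cv2.minAreaRect(h))
    print(n,a.tolist(),[plane(t,p,20)[:2].round().tolist() for p in a],rect(np.array([plane(t,p[0],20)[:2] for p in h])))
for n,p,H in(("white",(306.5,91),(658.2,-5.6)),("yellow",(200+465/2.6,85+22/2.6),(644.9,-119.9))):
    T=plane(t,p,20)[:2];print(n,T.round(),np.arctan2(T[1]-H[1],T[0]-H[0]).round(3),np.hypot(*(T-H)).round())
for v,(x,y) in(("w1",(246,215)),("w2",(384,216)),("top0",(318,250))):
    g=cv2.cvtColor(V[v]["image"],cv2.COLOR_RGB2GRAY)
    k=cv2.inRange(g[y-30:min(y+30,232),x-32:x+32],0,48)
    c=max(cv2.findContours(k,0,1)[0],key=cv2.contourArea)[:,0]+(x-32,y-30)
    W=np.array([plane(V[v],q,38)[:2] for q in c]);print(v,len(c),g[y,x],cv2.boundingRect(c),rect(W),W.mean(0).round(1))
print(tool((668,-4,200),np.pi/2+.15))
E
```

```text
B [[201, 188], [190, 286], [102, 282], [119, 183]] [[570.0, 238.0], [375.0, 249.0], [384.0, 421.0], [583.0, 407.0]] (array([478. , 328.5]), 171.8, 196.8, 86.3)
G [[431, 261], [431, 172], [511, 176], [515, 267]] [[417.0, -223.0], [597.0, -236.0], [587.0, -399.0], [403.0, -386.0]] (array([ 501.3, -311. ]), 164.2, 183.1, 86.1)
white [782.  20.] 0.206 126.0
yellow [ 774. -136.] -0.123 130.0
w1 195 46 (229, 199, 39, 33) (array([444.3,  -3. ]), 47.6, 55.2, 0.0) [439.3  -2.2]
w2 110 45 (366, 198, 36, 34) (array([445.1,   2.3]), 51.2, 49.1, 89.8) [441.4   3.6]Traceback (most recent call last):
  File "<stdin>", line 13, in <module>
ValueError: max() iterable argument is empty
```

Request:
{"name": "drive_tool", "arguments": {"rows": [[[0.0148,0.0097,0.013,0,0,0],[0.0148,0.0097,0.013,0,0,0],[0.0148,0.0097,0.013,0,0,0],[0.0148,0.0097,0.013,0,0,0],[0.0148,0.0097,0.013,0,0,0],[0.0148,0.0097,0.013,0,0,0],[0.0148,0.0097,0.013,0,0,0],[0.0148,0.0097,0.013,0,0,0],[0.0148,0.0097,0.013,0,0,0],[0.0148,0.0097,0.013,0,0,0]]], "grip": 0.07}}

```text
clock: 4.25
tcp_pos: [667.8, -4.0, 199.6]
tool_rot: [0.0, 1.0, -0.001, -0.0]
wrist_force: [-0.4, 0.2, -0.3]
opening: 69.7
finger_force: 0.0
```

Request:
{"name": "drive_tool", "arguments": {"rows": [[[0,0,0.01,0,0,-0.04],[0,0,0.01,0,0,-0.04],[0,0,0.01,0,0,-0.04],[0,0,0.01,0,0,-0.04],[0,0,0.01,0,0,0],[0,0,0.01,0,0,0],[0,0,0.01,0,0,0],[0,0,0.01,0,0,0],[0,0,0,0,0,0],[0,0,0,0,0,0]]]}}

```text
clock: 5.25
tcp_pos: [667.3, -2.5, 120.1]
tool_rot: [0.0, 0.997, 0.08, -0.0]
wrist_force: [0.0, 1.2, -0.1]
opening: 70.0
finger_force: 0.0
```

```bash
python3 -c "
from h import *
print(get_obs()['tcp_pos'],tool((668,-4,60),np.pi/2+.16))
d=get_image('scene');cv2.imwrite('pics/s1.png',cv2.resize(d['image'][150:320,250:470],None,fx=2.5,fy=2.5)[:,:,::-1])"
```

```text
[667.32745813  -2.52956591 120.07916234] (array([0.0004, 0.0016, 0.0601]), np.float64(-0.0), np.float64(-1.411))
```

View pics/s1.png

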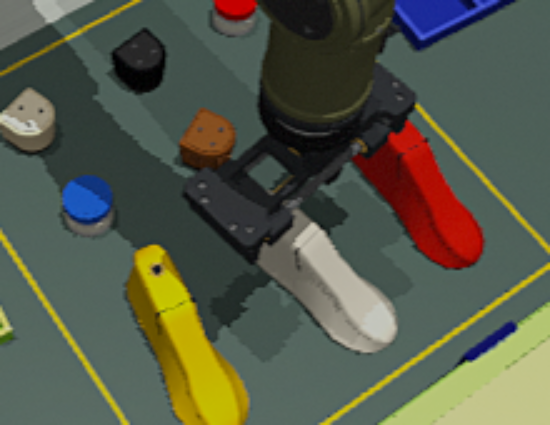

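The scene crop shows the gripper straddling the white last's cone, with the seam just ahead of the jaws. Descend and grip.

Request:
{"name": "drive_tool", "arguments": {"rows": [[[0,0.0016,0.008,0,0,0],[0,0,0.008,0,0,0],[0,0,0.008,0,0,0],[0,0,0.008,0,0,0],[0,0,0.008,0,0,0],[0,0,0.008,0,0,0],[0,0,0.006,0,0,0],[0,0,0.006,0,0,0],[0,0,0,0,0,0],[0,0,0,0,0,0]]]}}

```text
clock: 6.3
tcp_pos: [667.7, -4.1, 60.3]
tool_rot: [0.0, 0.997, 0.08, 0.0]
wrist_force: [-0.1, -0.2, -0.3]
opening: 70.1
finger_force: 0.0
```

Request:
{"name": "drive_tool", "arguments": {"rows": [[[0,0,0,0,0,0],[0,0,0,0,0,0],[0,0,0,0,0,0],[0,0,0,0,0,0],[0,0,0,0,0,0],[0,0,0,0,0,0],[0,0,0,0,0,0],[0,0,0,0,0,0],[0,0,0,0,0,0],[0,0,0,0,0,0]]], "grip": 0.02, "grip_force": 40}}

```text
clock: 7.3
tcp_pos: [667.6, -3.9, 60.4]
tool_rot: [-0.0, 0.997, 0.08, 0.0]
wrist_force: [-0.4, 1.5, 1.2]
opening: 32.9
finger_force: 39.5
```

Request:
{"name": "drive_tool", "arguments": {"rows": [[[0,0,-0.006,0,0,0],[0,0,-0.01,0,0,0],[0,0,-0.012,0,0,0],[0,0,-0.014,0,0,0],[0,0,-0.014,0,0,0],[0,0,-0.014,0,0,0],[0,0,-0.014,0,0,0],[0,0,-0.014,0,0,0],[0,0,-0.012,0,0,0],[0,0,0,0,0,0]]]}}

```text
clock: 8.3
tcp_pos: [668.9, -4.1, 172.6]
tool_rot: [0.0, 0.997, 0.08, 0.002]
wrist_force: [0.7, 0.1, -2.6]
opening: 32.9
finger_force: 39.4
```

Request:
{"name": "drive_tool", "arguments": {"rows": [[[-0.007,-0.017,0,0,0,0],[-0.011,-0.027,0,0,0,0],[-0.011,-0.027,0,0,0,0],[-0.011,-0.027,0,0,0,0],[-0.011,-0.027,0,0,0,0],[-0.011,-0.027,0,0,0,0],[-0.011,-0.027,0,0,0,0],[-0.011,-0.027,0,0,0,0],[-0.011,-0.027,0,0,0,0],[-0.011,-0.027,0,0,0,0]]]}}

```text
clock: 9.3
tcp_pos: [520.6, 236.6, 169.9]
tool_rot: [0.0, 0.997, 0.08, -0.0]
wrist_force: [-0.4, 0.4, -2.6]
opening: 32.7
finger_force: 39.4
```

Request:
{"name": "drive_tool", "arguments": {"rows": [[[-0.011,-0.027,0,0,0,0],[-0.011,-0.027,0,0,0,0],[-0.011,-0.027,0,0,0,0],[-0.011,-0.027,0,0,0,0],[-0.011,-0.027,0,0,0,0.045],[-0.004,-0.01,0,0,0,0.045],[0,0,0,0,0,0.045],[0,0,0,0,0,0.045],[0,0,0,0,0,0.045],[0,0,0,0,0,0]]]}}

```text
clock: 10.3
tcp_pos: [440.3, 369.7, 169.9]
tool_rot: [0.0, 0.999, -0.032, -0.0]
wrist_force: [-0.3, -0.3, -3.8]
opening: 33.1
finger_force: 39.4
```

```bash
python3 -c "
from h import *
print(get_obs()['tcp_pos'],get_obs()['opening'],tool((441.5,368.4,170),np.pi/2-.065))
d=get_image('scene');cv2.imwrite('pics/s2.png',cv2.resize(d['image'][60:230,300:520],None,fx=2.5,fy=2.5)[:,:,::-1])"
```

```text
[440.34031369 369.74670466 169.85693635] 33.14903939430509 (array([ 0.0012,  0.0013, -0.0001]), np.float64(0.0), np.float64(-1.636))
```

View pics/s2.png

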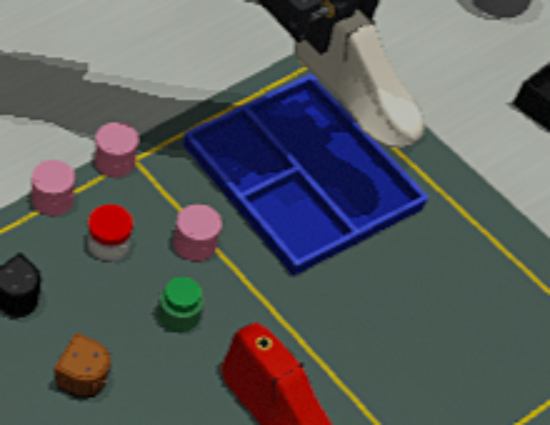

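The last hangs level over the blue tray's long compartment. Lowering, and checking force before release.

Request:
{"name": "drive_tool", "arguments": {"rows": [[[0.0012,0.0013,0.01,0,0,0],[0,0,0.014,0,0,0],[0,0,0.014,0,0,0],[0,0,0.014,0,0,0],[0,0,0.013,0,0,0],[0,0,0.01,0,0,0],[0,0,0.008,0,0,0],[0,0,0.006,0,0,0],[0,0,0.004,0,0,0],[0,0,0,0,0,0]]]}}

```text
clock: 11.35
tcp_pos: [441.7, 368.3, 76.9]
tool_rot: [0.0, 0.999, -0.033, -0.0]
wrist_force: [0.0, -0.1, -3.0]
opening: 32.8
finger_force: 39.4
```

Request:
{"name": "drive_tool", "arguments": {"rows": [[[0,0,0.003,0,0,0],[0,0,0.003,0,0,0],[0,0,0.002,0,0,0],[0,0,0.002,0,0,0],[0,0,0.001,0,0,0],[0,0,0.001,0,0,0],[0,0,0,0,0,0],[0,0,0,0,0,0],[0,0,0,0,0,0],[0,0,0,0,0,0]]]}}

```text
clock: 12.35
tcp_pos: [441.8, 368.4, 65.3]
tool_rot: [-0.0, 0.999, -0.033, 0.0]
wrist_force: [0.3, 0.5, -3.2]
opening: 33.0
finger_force: 39.4
```

```bash
python3 -c "
from h import *
o=get_obs();print(o['tcp_pos'],o['wrist_force'],o['wrist_torque'])
d=get_image('scene');e=get_image('top');cv2.imwrite('pics/s3.png',np.hstack([cv2.resize(d['image'][60:200,340:500],None,fx=2.4,fy=2.4),cv2.resize(e['image'][160:300,70:230],None,fx=2.4,fy=2.4)])[:,:,::-1])"
```

```text
[441.82982608 368.3691322   65.34339684] [ 0.27198376  0.49429321 -3.20453685] [0.0508731  0.08796616 0.00487583]
```

View pics/s3.png

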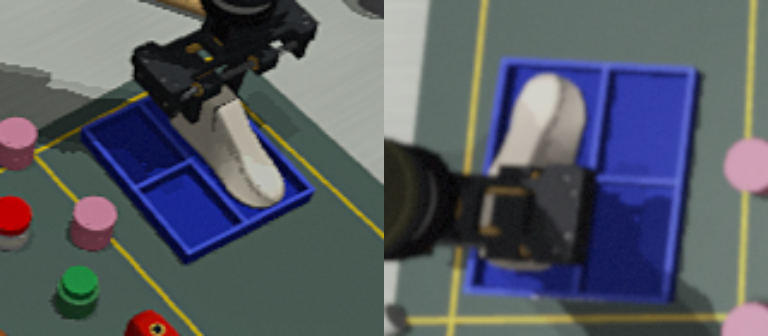

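White last fits within the long compartment in both views (top crop: (540,170) centre, clear of all walls). Set down 1 mm more, release, retreat to a view pose for black heel and tin.

Request:
{"name": "drive_tool", "arguments": {"rows": [[[0,0,0.001,0,0,0],[0,0,0.0005,0,0,0],[0,0,0,0,0,0],[0,0,0,0,0,0],[0,0,0,0,0,0],[0,0,0,0,0,0],[0,0,0,0,0,0],[0,0,0,0,0,0],[0,0,0,0,0,0],[0,0,0,0,0,0]]]}}

```text
clock: 13.45
tcp_pos: [441.8, 368.5, 64.3]
tool_rot: [-0.0, 0.999, -0.033, 0.0]
wrist_force: [-1.5, -0.5, 5.9]
opening: 32.8
finger_force: 39.6
```

Request:
{"name": "drive_tool", "arguments": {"rows": [[[0,0,0,0,0,0],[0,0,0,0,0,0],[0,0,0,0,0,0],[0,0,0,0,0,0],[0,0,0,0,0,0],[0,0,-0.005,0,0,0],[0,0,-0.01,0,0,0],[0,0,-0.02,0,0,0],[0,0,-0.03,0,0,0],[0,0,-0.03,0,0,0]]], "grip": 0.065}}

```text
clock: 14.45
tcp_pos: [441.7, 368.2, 160.3]
tool_rot: [0.0, 0.999, -0.033, -0.0]
wrist_force: [0.5, 0.8, 0.9]
opening: 65.1
finger_force: 0.0
```

Request:
{"name": "drive_tool", "arguments": {"rows": [[[0.001,0.03,-0.02,0,0,0],[0.001,0.034,-0.02,0,0,0],[0.001,0.034,-0.02,0,0,0],[0.001,0.034,0,0,0,0],[0.001,0.034,0,0,0,0],[0.001,0.034,0,0,0,0],[0.001,0.034,0,0,0,0],[0.001,0.034,0,0,0,0],[0.001,0.034,0,0,0,0],[0,0.025,0,0,0,0]]]}}

```text
clock: 15.45
tcp_pos: [429.3, 39.1, 219.6]
tool_rot: [0.0, 0.999, -0.034, 0.001]
wrist_force: [0.2, 0.4, -0.2]
opening: 65.0
finger_force: 0.0
```

Request:
{"name": "drive_tool", "arguments": {"rows": [[[0,0,0,0,0,-0.05],[0,0,0,0,0,-0.05],[0,0,0,0,0,-0.05],[0,0,0,0,0,-0.05],[0,0,0,0,0,-0.045],[0,0,0,0,0,0],[0,0,0,0,0,0],[0,0,0,0,0,0],[0,0,0,0,0,0],[0,0,0,0,0,0]]]}}

```text
clock: 16.45
tcp_pos: [429.4, 41.5, 218.8]
tool_rot: [0.0, 0.996, 0.09, -0.0]
wrist_force: [-0.1, -0.3, -0.3]
opening: 65.2
finger_force: 0.0
```

```bash
python3 -c "
from h import *
o=get_obs();print(o['clock'],o['tcp_pos'],o['tool_rot'],o['opening']);wrist('w3')
e=get_image('top');np.savez('top1.npz',**e);w=load('w3.npz')['image'];cv2.imwrite('pics/m3.png',np.hstack([w[:,:400],cv2.resize(e['image'][160:300,70:230],(400,400))])[:,:,::-1])"
```

```text
16.45 [429.43643788  41.47620978 218.75684397] [ 6.64908872e-05  9.95966511e-01  8.97257080e-02 -3.37315507e-05] 65.18232147261153
```

View pics/m3.png

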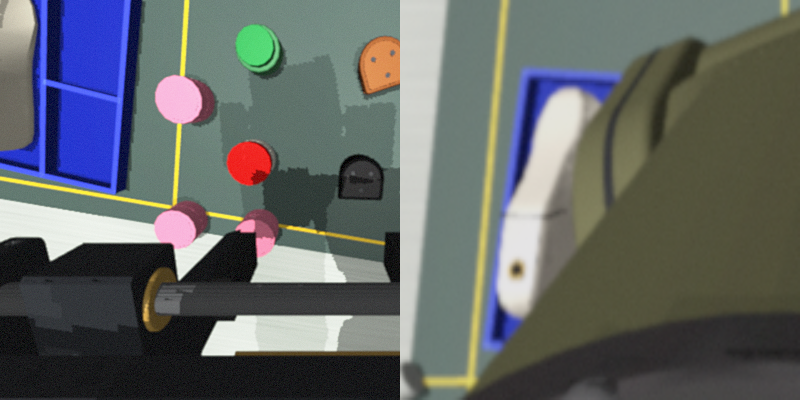

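Wrist view: black heel squarely aligned with the tool, flat edge from (340,198) to (383,199); red tin lid centre (249,162); tray divider T (43,82)→(122,100), near-right corner (117,192). The white last lies in its compartment after release.

```bash
python3 - <<'E'
from meas import *
d=load("w3.npz");V["w3"]=d
g=cv2.cvtColor(d["image"],cv2.COLOR_RGB2GRAY)
k=cv2.inRange(g[140:215,325:400],0,52);c=max(cv2.findContours(k,0,1)[0],key=cv2.contourArea)[:,0]+(325,140)
print(cv2.boundingRect(c));W=np.array([plane(d,q,38)[:2] for q in c]);print("black",rect(W))
a=plane(d,(340.5,198.5),38);b=plane(d,(383,199),38);m=(a+b)/2;yaw=np.arctan2(-(b-a)[0]*-1,-(b-a)[1]);print("flat",a.round(1),b.round(1),np.linalg.norm(a-b).round(1),"yaw",yaw.round(3))
P=m+12*np.array([np.cos(yaw),np.sin(yaw),0]);print("grip",P.round(1))
mk,st=comp(d,"red",[435,112,38]);M=cv2.moments(mk);print(st,plane(d,(st[0]+st[2]/2,st[1]+st[3]/2),36).round(1),rect(np.array([plane(d,q[::-1],38)[:2] for q in np.argwhere(mk)])))
for n,p in(("cornNR",(117,192)),("Tl",(43,83)),("Tr",(121,100))): print(n,plane(d,p,20).round(1))
for vv in("w1","w2"):
    print(vv,tri(d,(361.7,198.7),V[vv],{"w1":(249,233),"w2":(385,234)}[vv]), "tin",tri(d,(249,162),V[vv],{"w1":(167,221),"w2":(305,221)}[vv]))
print(tool((P[0],P[1],100),np.pi/2+yaw))
E
```

```text
(337, 154, 47, 46)
black (array([440.3,   2.6]), 45.9, 46.3, 10.3)
flat [414.8  17.5  38. ] [422.  -25.2  38. ] 43.3 yaw 0.168
grip [430.2  -1.8  38. ]
[ 228  143   45   44 1539] [432.2 112.2  36. ] (array([432.6, 112.3]), 42.9, 43.7, 10.3)
cornNR [374.2 252.4  20. ]
Tl [473.  324.6  20. ]
Tr [470.6 249.4  20. ]
w1 (array([418.04295041,  -3.86709556,  38.40512411]), np.float64(0.9832297011876415)) tin (array([433.654979  , 114.73111737,  31.68262757]), np.float64(0.8881880934979044))
w2 (array([4.21216644e+02, 2.59133419e-01, 5.02502191e+01]), np.float64(3.42867086504114)) tin (array([434.86511136, 114.11413081,  35.12561766]), np.float64(0.3496968736142432))
(array([-0.007 ,  0.0427,  0.1188]), np.float64(0.012), np.float64(-1.391))
```

Checks agree: black heel 46×46 slice, z≈38; tin z≈32–35 lid, centre (432.5,112); tray B centre (477,329), yaw −0.06. Pick the black heel at (430,−0.5).

Request:
{"name": "drive_tool", "arguments": {"rows": [[[-0.0007,0.0041,0.014,0,0,0],[-0.0007,0.0041,0.014,0,0,0],[-0.0007,0.0041,0.014,0,0,0],[-0.0007,0.0041,0.014,0,0,0],[-0.0007,0.0041,0.014,0,0,0],[-0.0007,0.0041,0.014,0,0,0],[-0.0007,0.0041,0.014,0,0,0],[-0.0007,0.0041,0.014,0,0,0],[-0.0007,0.0041,0.006,0,0,0],[-0.0007,0.0041,0,0,0,0]]]}}

```text
clock: 17.55
tcp_pos: [429.6, -0.3, 100.2]
tool_rot: [0.0, 0.996, 0.09, -0.001]
wrist_force: [0.0, -0.1, 0.7]
opening: 65.1
finger_force: 0.0
```

Request:
{"name": "drive_tool", "arguments": {"rows": [[[0,0,0.01,0,0,0],[0,0,0.01,0,0,0],[0,0,0.01,0,0,0],[0,0,0.01,0,0,0],[0,0,0.008,0,0,0],[0,0,0.006,0,0,0],[0,0,0.005,0,0,0],[0,0,0,0,0,0],[0,0,0,0,0,0],[0,0,0,0,0,0]]]}}

```text
clock: 18.55
tcp_pos: [437.0, -0.2, 51.6]
tool_rot: [-0.001, 0.996, 0.089, -0.007]
wrist_force: [0.2, -0.1, 0.4]
opening: 65.3
finger_force: 0.0
```

Request:
{"name": "drive_tool", "arguments": {"rows": [[[0,0,0,0,0,0],[0,0,0,0,0,0],[0,0,0,0,0,0],[0,0,0,0,0,0],[0,0,0,0,0,0],[0,0,0,0,0,0],[0,0,0,0,0,0],[0,0,0,0,0,0],[0,0,0,0,0,0],[0,0,0,0,0,0]]], "grip": 0.03, "grip_force": 20}}

```text
clock: 19.55
tcp_pos: [437.1, -0.3, 51.6]
tool_rot: [-0.001, 0.996, 0.09, -0.007]
wrist_force: [-0.2, 0.9, 4.8]
opening: 45.1
finger_force: 20.0
```

```bash
python3 -c "
from h import *
print(get_obs()['tcp_pos'],tool((522.3-8,282.5,130),np.pi/2-.06))"
```

```text
[ 4.37089701e+02 -2.83214942e-01  5.16378550e+01] (array([ 0.1255, -0.2646, -0.0795]), np.float64(0.24), np.float64(-1.391))
```

Request:
{"name": "drive_tool", "arguments": {"rows": [[[0,0,-0.004,0,0,0],[0,0,-0.006,0,0,0],[0,0,-0.01,0,0,0],[0,0,-0.01,0,0,0],[0,0,-0.01,0,0,0],[0,0,-0.01,0,0,0],[0,0,-0.01,0,0,0],[0,0,-0.01,0,0,0],[0,0,-0.01,0,0,0],[0,0,0,0,0,0]]]}}

```text
clock: 20.55
tcp_pos: [438.5, -0.6, 132.0]
tool_rot: [-0.0, 0.996, 0.089, -0.006]
wrist_force: [1.3, -0.4, 0.1]
opening: 45.0
finger_force: 20.0
```

```bash
python3 -c "
from h import *
o=get_obs();q=o['tool_rot'];print(o['tcp_pos'],o['joints'],R.from_quat([q[1],q[2],q[3],q[0]]).as_matrix()[:,2],o['opening'],o['wrist_force'],tool((519,282.5,135),np.pi/2-.06))
wrist('w4');e=get_image('scene')
cv2.imwrite('pics/s4.png',cv2.resize(e['image'][100:240,250:450],None,fx=3,fy=3)[:,:,::-1])"
```

```text
[438.50012067  -0.64346008 132.01665308] [ 0.18866385  0.74162533 -0.46816662  2.20503129  0.88288471  0.403018
 -2.40561779] [-1.26488712e-02 -2.42592614e-04 -9.99919970e-01] 44.990886317059534 [ 1.29428858 -0.40510665  0.0696876 ] (array([ 0.1296, -0.2643, -0.0041]), np.float64(0.239), np.float64(-1.392))
```

View pics/s4.png

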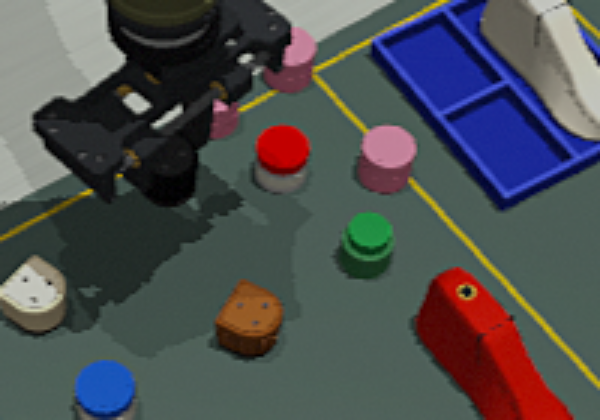

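The black heel hangs upright in the jaws. Carry it to the far small compartment.

Request:
{"name": "drive_tool", "arguments": {"rows": [[[0.013,-0.0264,0,0,0,0],[0.013,-0.0264,0,0,0,0],[0.013,-0.0264,0,0,0,0],[0.013,-0.0264,0,0,0,0],[0.013,-0.0264,0,0,0,0],[0.013,-0.0264,0,0,0,0],[0.013,-0.0264,0,0,0,0],[0.013,-0.0264,0,0,0,0],[0.013,-0.0264,0,0,0,0],[0.013,-0.0264,0,0,0,0]]]}}

```text
clock: 21.65
tcp_pos: [518.6, 283.4, 129.1]
tool_rot: [0.0, 0.996, 0.09, -0.007]
wrist_force: [-0.3, 0.5, -0.8]
opening: 45.0
finger_force: 20.0
```

Request:
{"name": "drive_tool", "arguments": {"rows": [[[0,0,0,0,0,0.04],[0,0,0,0,0,0.05],[0,0,0,0,0,0.05],[0,0,0,0,0,0.05],[0,0,0.01,0,0,0.05],[0,0,0.012,0,0,0],[0,0,0.012,0,0,0],[0,0,0.012,0,0,0],[0,0,0.01,0,0,0],[0,0,0,0,0,0]]]}}

```text
clock: 22.65
tcp_pos: [517.0, 281.9, 72.4]
tool_rot: [0.001, 1.0, -0.03, -0.008]
wrist_force: [-0.3, 0.1, 0.6]
opening: 45.1
finger_force: 20.0
```

```bash
python3 -c "
from h import *
o=get_obs();print(o['tcp_pos'],o['wrist_force'],tool((519,282.5,56),np.pi/2-.06))"
```

```text
[516.98557431 281.93353744  72.4129164 ] [-0.32227726  0.12952307  0.5703867 ] (array([ 0.0022, -0.0007,  0.0164]), np.float64(0.0), np.float64(-1.63))
```

Request:
{"name": "drive_tool", "arguments": {"rows": [[[0.002,0,0.005,0,0,0],[0,0,0.004,0,0,0],[0,0,0.003,0,0,0],[0,0,0.002,0,0,0],[0,0,0.0015,0,0,0],[0,0,0.001,0,0,0],[0,0,0,0,0,0],[0,0,0,0,0,0],[0,0,0,0,0,0],[0,0,0,0,0,0]]]}}

```text
clock: 23.65
tcp_pos: [519.8, 282.5, 57.9]
tool_rot: [0.0, 1.0, -0.03, -0.007]
wrist_force: [0.3, -0.4, -0.4]
opening: 44.9
finger_force: 20.0
```

Request:
{"name": "drive_tool", "arguments": {"rows": [[[0,0,0.001,0,0,0],[0,0,0.0005,0,0,0],[0,0,0.0005,0,0,0],[0,0,0.0005,0,0,0],[0,0,0,0,0,0],[0,0,0,0,0,0],[0,0,0,0,0,0],[0,0,0,0,0,0],[0,0,0,0,0,0],[0,0,0,0,0,0]]]}}

```text
clock: 24.65
tcp_pos: [519.7, 282.5, 55.7]
tool_rot: [0.0, 1.0, -0.03, -0.007]
wrist_force: [-0.6, -1.3, 5.3]
opening: 45.2
finger_force: 20.0
```

Request:
{"name": "drive_tool", "arguments": {"rows": [[[0,0,0,0,0,0],[0,0,0,0,0,0],[0,0,0,0,0,0],[0,0,0,0,0,0],[0,0,-0.005,0,0,0],[0,0,-0.01,0,0,0],[0,0,-0.015,0,0,0],[0,0,-0.015,0,0,0],[0,0,-0.015,0,0,0],[0,0,0,0,0,0]]], "grip": 0.064}}

```text
clock: 25.65
tcp_pos: [522.0, 283.5, 118.2]
tool_rot: [-0.001, 1.0, -0.03, -0.005]
wrist_force: [0.5, 0.3, 0.8]
opening: 64.2
finger_force: 0.0
```

```bash
cat >> h.py <<'E'
def level(o=None):
    o=o or get_obs();q=o["tool_rot"];r=R.from_quat([q[1],q[2],q[3],q[0]]);z=r.apply([0,0,1])
    return np.round(r.inv().apply(np.cross(z,[0,0,-1])),3)
E
python3 -c "
from h import *
o=get_obs();print(o['tcp_pos'],np.round(o['joints'],2),level(),tool((433,112,115)))"
```

```text
[522.04882925 283.50134085 118.23685286] [-0.39  0.86 -0.32  1.76  0.43  0.6  -2.6 ] [-0.002  0.01   0.   ] (array([-0.0785,  0.1766,  0.0036]), None, np.float64(-1.631))
```

Request:
{"name": "drive_tool", "arguments": {"rows": [[[-0.0079,0.0177,0,0,0,0],[-0.0079,0.0177,0,0,0,0],[-0.0079,0.0177,0,0,0,0],[-0.0079,0.0177,0,0,0,0],[-0.0079,0.0177,0,0,0,0],[-0.0079,0.0177,0,0,0,0],[-0.0079,0.0177,0,0,0,0],[-0.0079,0.0177,0,0,0,0],[-0.0079,0.0177,0,0,0,0],[-0.0079,0.0177,0,0,0,0]]]}}

```text
clock: 26.65
tcp_pos: [430.8, 110.0, 116.7]
tool_rot: [0.0, 1.0, -0.03, -0.007]
wrist_force: [0.4, -0.1, 0.1]
opening: 64.4
finger_force: 0.0
```

Request:
{"name": "drive_tool", "arguments": {"rows": [[[0,0,0,-0.002,0.01,0],[0,0,0,0,0,-0.11],[0,0,0,0,0,-0.11],[0,0,0,0,0,-0.11],[0,0,0,0,0,-0.11],[0,0,0,0,0,-0.11],[0,0,0,0,0,-0.11],[0,0,0,0,0,-0.11],[0,0,0,0,0,-0.11],[0,0,0,0,0,0]]]}}

```text
clock: 27.65
tcp_pos: [431.7, 111.9, 116.6]
tool_rot: [0.0, 0.917, 0.399, -0.002]
wrist_force: [-0.3, 0.7, -0.0]
opening: 64.1
finger_force: 0.0
```

```bash
python3 -c "
from h import *
o=get_obs();print(o['tcp_pos'],np.round(o['joints'],2),level(),tool((432.5,112,42),-.75))"
```

```text
[431.71284871 111.87211898 116.57419982] [-0.11  0.77 -0.39  2.2   0.91  0.34 -2.03] [-0.001  0.003 -0.   ] (array([0.0009, 0.0006, 0.0746]), np.float64(0.0), np.float64(-0.75))
```

Descend to the tin.

Request:
{"name": "drive_tool", "arguments": {"rows": [[[0.001,0.0005,0.01,0,0.003,0],[0,0,0.01,0,0,0],[0,0,0.01,0,0,0],[0,0,0.01,0,0,0],[0,0,0.01,0,0,0],[0,0,0.01,0,0,0],[0,0,0.008,0,0,0],[0,0,0.006,0,0,0],[0,0,0,0,0,0],[0,0,0,0,0,0]]]}}

```text
clock: 28.65
tcp_pos: [432.3, 111.5, 44.2]
tool_rot: [0.0, 0.917, 0.398, -0.001]
wrist_force: [0.1, 0.7, -0.5]
opening: 64.0
finger_force: 0.0
```

```bash
python3 -c "
from h import *
o=get_obs();print(o['tcp_pos'],np.round(o['joints'],2),level(),tool((432.5,112,42),-.75))"
```

```text
[432.32809193 111.50244163  44.19266586] [-0.32  0.91 -0.06  2.23  1.46  0.05 -2.57] [-0.001  0.001 -0.   ] (array([ 0.0005, -0.0002,  0.0022]), np.float64(-0.001), np.float64(-0.751))
```

Request:
{"name": "drive_tool", "arguments": {"rows": [[[0,0,0,0,0,0],[0,0,0,0,0,0],[0,0,0,0,0,0],[0,0,0,0,0,0],[0,0,0,0,0,0],[0,0,0,0,0,0],[0,0,0,0,0,0],[0,0,0,0,0,0],[0,0,0,0,0,0],[0,0,0,0,0,0]]], "grip": 0.03, "grip_force": 30}}

```text
clock: 29.65
tcp_pos: [432.1, 110.9, 44.4]
tool_rot: [0.0, 0.917, 0.399, -0.001]
wrist_force: [-0.6, -0.5, 5.8]
opening: 43.2
finger_force: 30.0
```

Request:
{"name": "drive_tool", "arguments": {"rows": [[[0,0,-0.003,0,0,0],[0,0,-0.006,0,0,0],[0,0,-0.01,0,0,0],[0,0,-0.01,0,0,0],[0,0,-0.01,0,0,0],[0,0,-0.01,0,0,0],[0,0,-0.01,0,0,0],[0,0,-0.01,0,0,0],[0,0,-0.006,0,0,0],[0,0,0,0,0,0]]]}}

```text
clock: 30.65
tcp_pos: [432.4, 110.7, 119.4]
tool_rot: [0.0, 0.917, 0.398, -0.001]
wrist_force: [-0.2, -0.3, -1.2]
opening: 42.9
finger_force: 30.0
```

```bash
python3 -c "
from h import *
o=get_obs();print(o['tcp_pos'],np.round(o['joints'],2),o['opening'],o['wrist_force'],level(),tool((427,288.3,119),-.06))"
```

```text
[432.36933549 110.6813321  119.44741813] [-0.06  0.77 -0.47  2.2   0.97  0.39 -2.1 ] 42.94368040732478 [-0.15452525 -0.29055434 -1.19763475] [-0.     0.002  0.   ] (array([ 0.1261, -0.1252,  0.0003]), np.float64(-0.691), np.float64(-0.751))
```

Request:
{"name": "drive_tool", "arguments": {"rows": [[[0.0126,-0.0125,0,0,0,0],[0.0126,-0.0125,0,0,0,0],[0.0126,-0.0125,0,0,0,0],[0.0126,-0.0125,0,0,0,0],[0.0126,-0.0125,0,0,0,0],[0.0126,-0.0125,0,0,0,0],[0.0126,-0.0125,0,0,0,0],[0.0126,-0.0125,0,0,0,0],[0.0126,-0.0125,0,0,0,0],[0.0126,-0.0125,0,0,0,0]]]}}

```text
clock: 31.65
tcp_pos: [426.6, 289.7, 119.0]
tool_rot: [0.0, 0.917, 0.399, -0.001]
wrist_force: [-0.3, 0.1, -1.1]
opening: 43.2
finger_force: 30.0
```

Request:
{"name": "drive_tool", "arguments": {"rows": [[[0,0,0,0,0.002,-0.06],[0,0,0,0,0,-0.09],[0,0,0,0,0,-0.09],[0,0,0,0,0,-0.09],[0,0,0,0,0,-0.09],[0,0,0.008,0,0,-0.09],[0,0,0.01,0,0,-0.09],[0,0,0.01,0,0,-0.09],[0,0,0.01,0,0,0],[0,0,0,0,0,0]]]}}

```text
clock: 32.65
tcp_pos: [426.3, 288.1, 79.8]
tool_rot: [-0.0, 0.729, 0.685, -0.001]
wrist_force: [1.3, 0.7, -1.7]
opening: 43.1
finger_force: 30.0
```

```bash
python3 -c "
from h import *
o=get_obs();print(o['tcp_pos'],np.round(o['joints'],2),o['opening'],o['wrist_force'],level(),tool((427,288.3,49.5),-.06))"
```

```text
[426.33691948 288.13668563  79.82704636] [-0.3   0.93 -0.65  2.01  1.06  0.59 -1.77] 43.14526437546768 [ 1.27015493  0.69011631 -1.72465378] [-0.002  0.001  0.   ] (array([0.0002, 0.0007, 0.0303]), np.float64(-0.003), np.float64(-0.063))
```

Request:
{"name": "drive_tool", "arguments": {"rows": [[[0,0.0007,0.006,0,0,0],[0,0,0.006,0,0,0],[0,0,0.006,0,0,0],[0,0,0.005,0,0,0],[0,0,0.004,0,0,0],[0,0,0.002,0,0,0],[0,0,0,0,0,0],[0,0,0,0,0,0],[0,0,0,0,0,0],[0,0,0,0,0,0]]]}}

```text
clock: 33.65
tcp_pos: [427.5, 288.3, 52.2]
tool_rot: [-0.0, 0.728, 0.685, 0.0]
wrist_force: [-0.1, 0.1, -1.4]
opening: 43.1
finger_force: 30.0
```

Request:
{"name": "drive_tool", "arguments": {"rows": [[[0,0,0.001,0,0,0],[0,0,0.0005,0,0,0],[0,0,0.0005,0,0,0],[0,0,0,0,0,0],[0,0,0,0,0,0],[0,0,0,0,0,0],[0,0,0,0,0,0],[0,0,0,0,0,0],[0,0,0,0,0,0],[0,0,0,0,0,0]]]}}

```text
clock: 34.65
tcp_pos: [427.4, 288.3, 50.0]
tool_rot: [-0.0, 0.728, 0.685, -0.0]
wrist_force: [0.4, -0.7, -1.5]
opening: 43.0
finger_force: 30.0
```

Request:
{"name": "drive_tool", "arguments": {"rows": [[[0,0,0.0008,0,0,0],[0,0,0.0006,0,0,0],[0,0,0.0005,0,0,0],[0,0,0,0,0,0],[0,0,0,0,0,0],[0,0,0,0,0,0],[0,0,0,0,0,0],[0,0,0,0,0,0],[0,0,0,0,0,0],[0,0,0,0,0,0]]]}}

```text
clock: 35.65
tcp_pos: [427.4, 288.3, 48.4]
tool_rot: [-0.0, 0.728, 0.685, 0.0]
wrist_force: [-0.6, -0.7, 5.5]
opening: 43.1
finger_force: 30.0
```

Request:
{"name": "drive_tool", "arguments": {"rows": [[[0,0,0,0,0,0],[0,0,0,0,0,0],[0,0,0,0,0,0],[0,0,0,0,0,0],[0,0,-0.005,0,0,0],[0,0,-0.015,0,0,0],[0,0,-0.025,0,0,0],[0,0,-0.03,0,0,0],[0,0,-0.03,0,0,0],[0,0,0,0,0,0]]], "grip": 0.056}}

```text
clock: 36.65
tcp_pos: [428.6, 290.0, 156.5]
tool_rot: [-0.0, 0.728, 0.685, 0.003]
wrist_force: [-1.0, 1.2, -1.0]
opening: 55.8
finger_force: 0.0
```

```bash
python3 -c "
from h import *
o=get_obs();print(o['tcp_pos'],np.round(o['joints'],2),o['opening'],o['wrist_force'],level(),tool((655,-121.5,180),np.pi/2-.15))"
```

```text
[428.57030982 290.01782238 156.54643051] [-0.23  0.82 -0.77  1.97  0.88  0.72 -1.61] 55.83469221016253 [-0.95642481  1.21689814 -1.01158664] [ 0.004 -0.005 -0.   ] (array([-0.3969,  0.2511, -0.0246]), np.float64(-1.482), np.float64(-0.061))
```

Request:
{"name": "drive_tool", "arguments": {"rows": [[[-0.025,0.016,-0.01,0,0,0],[-0.036,0.023,-0.01,0,0,0],[-0.036,0.023,-0.005,0,0,0],[-0.036,0.023,0,0,0,0],[-0.036,0.023,0,0,0,0],[-0.036,0.023,0,0,0,0],[-0.036,0.023,0,0,0,0],[-0.036,0.023,0,0,0,0],[-0.036,0.023,0,0,0,0],[-0.036,0.023,0,0,0,0]]], "grip": 0.07}}

```text
clock: 37.65
tcp_pos: [629.0, -75.7, 177.1]
tool_rot: [-0.001, 0.728, 0.685, -0.001]
wrist_force: [0.7, -0.1, -0.9]
opening: 70.1
finger_force: 0.0
```

Request:
{"name": "drive_tool", "arguments": {"rows": [[[-0.03,0.018,0,0,0,0],[-0.018,0.01,0,0,0,-0.1],[0,0,0,0,0,-0.14],[0,0,0,0,0,-0.14],[0,0,0,0,0,-0.14],[0,0,0,0,0,-0.14],[0,0,0,0,0,-0.14],[0,0,0,0,0,-0.14],[0,0,0,0,0,-0.14],[0,0,0,0,0,-0.14]]]}}

```text
clock: 38.65
tcp_pos: [653.4, -123.5, 176.8]
tool_rot: [-0.001, 0.201, 0.98, -0.0]
wrist_force: [-0.2, 0.0, -0.2]
opening: 70.0
finger_force: 0.0
```

```bash
python3 -c "
from h import *
o=get_obs();print(o['tcp_pos'],np.round(o['joints'],2),o['opening'],level(),tool((655,-121.5,100),np.pi/2-.15))"
```

```text
[ 653.41685055 -123.45832168  176.76576519] [ 0.61  1.06 -1.1   1.48  0.98  1.22  0.53] 70.00781867850574 [-0.001 -0.002  0.   ] (array([-0.0008,  0.0025,  0.0768]), np.float64(-0.256), np.float64(1.165))
```

Request:
{"name": "drive_tool", "arguments": {"rows": [[[-0.0008,0.0025,0.008,0,0,-0.086],[0,0,0.008,0,0,-0.085],[0,0,0.01,0,0,-0.085],[0,0,0.01,0,0,0],[0,0,0.01,0,0,0],[0,0,0.01,0,0,0],[0,0,0.01,0,0,0],[0,0,0.008,0,0,0],[0,0,0,0,0,0],[0,0,0,0,0,0]]]}}

```text
clock: 39.65
tcp_pos: [655.7, -121.2, 103.9]
tool_rot: [-0.0, 0.078, 0.997, 0.0]
wrist_force: [-0.2, -0.6, -0.3]
opening: 70.2
finger_force: 0.0
```

```bash
python3 -c "
from h import *
o=get_obs();print(o['tcp_pos'],np.round(o['joints'],2),o['opening'],level(),tool((655,-121.5,60),np.pi/2-.15))
d=get_image('scene')['image'];e=get_image('top')['image']
cv2.imwrite('pics/s5.png',np.hstack([cv2.resize(d[190:350,230:420],(400,337)),cv2.resize(d[70:186,350:488],(400,337))])[:,:,::-1])"
```

```text
[ 655.68641571 -121.1831881   103.88996879] [ 0.61  1.17 -1.09  1.51  1.1   1.16  0.71] 70.21490097394188 [ 0.001 -0.     0.   ] (array([ 0.0006, -0.0004,  0.0439]), np.float64(-0.006), np.float64(1.415))
```

View pics/s5.png

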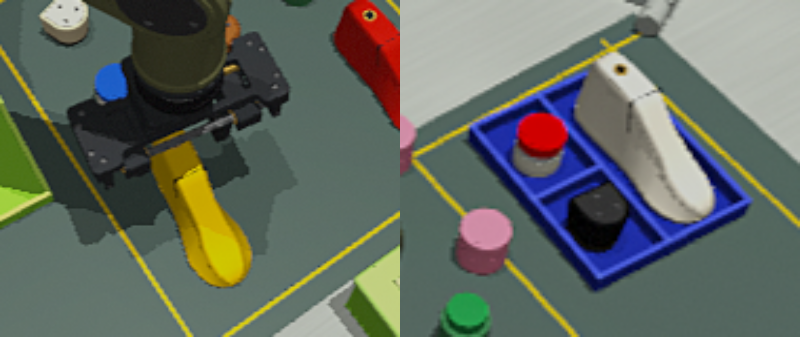

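Blue kit is complete: white last, red tin and black heel all upright in their compartments. The gripper straddles the yellow cone; descend and grip.

Request:
{"name": "drive_tool", "arguments": {"rows": [[[0.0006,0,0.006,0,0,0],[0,0,0.007,0,0,0],[0,0,0.007,0,0,0],[0,0,0.007,0,0,0],[0,0,0.007,0,0,0],[0,0,0.006,0,0,0],[0,0,0.004,0,0,0],[0,0,0,0,0,0],[0,0,0,0,0,0],[0,0,0,0,0,0]]]}}

```text
clock: 40.75
tcp_pos: [655.2, -121.1, 60.2]
tool_rot: [0.0, 0.078, 0.997, 0.0]
wrist_force: [-0.5, -0.2, 0.3]
opening: 69.7
finger_force: 0.0
```

Request:
{"name": "drive_tool", "arguments": {"rows": [[[0,0,0,0,0,0],[0,0,0,0,0,0],[0,0,0,0,0,0],[0,0,0,0,0,0],[0,0,0,0,0,0],[0,0,0,0,0,0],[0,0,0,0,0,0],[0,0,0,0,0,0],[0,0,0,0,0,0],[0,0,0,0,0,0]]], "grip": 0.02, "grip_force": 40}}

```text
clock: 41.75
tcp_pos: [655.0, -121.3, 59.8]
tool_rot: [-0.0, 0.078, 0.997, 0.0]
wrist_force: [-0.1, -0.2, 0.1]
opening: 33.0
finger_force: 39.2
```

Request:
{"name": "drive_tool", "arguments": {"rows": [[[0,0,-0.006,0,0,0],[0,0,-0.01,0,0,0],[0,0,-0.012,0,0,0],[0,0,-0.012,0,0,0],[0,0,-0.012,0,0,0],[0,0,-0.012,0,0,0],[0,0,-0.012,0,0,0],[0,0,-0.012,0,0,0],[0,0,-0.008,0,0,0],[0,0,0,0,0,0]]]}}

```text
clock: 42.75
tcp_pos: [655.7, -121.0, 157.4]
tool_rot: [0.001, 0.078, 0.997, 0.0]
wrist_force: [0.2, 0.5, -3.6]
opening: 32.9
finger_force: 39.2
```

```bash
python3 -c "
from h import *
o=get_obs();print(o['tcp_pos'],np.round(o['joints'],2),o['opening'],level(),tool((463,-277,155),np.pi/2-.05))"
```

```text
[ 655.74072273 -121.00688273  157.43399912] [ 0.62  1.1  -1.13  1.49  1.04  1.22  0.74] 32.8672420410551 [0.001 0.002 0.   ] (array([ 0.1662, -0.184 ,  0.002 ]), np.float64(-0.106), np.float64(1.415))
```

Request:
{"name": "drive_tool", "arguments": {"rows": [[[0.01,-0.011,0,0,0,0],[0.018,-0.02,0,0,0,0],[0.018,-0.02,0,0,0,0],[0.018,-0.02,0,0,0,0],[0.018,-0.02,0,0,0,0],[0.018,-0.02,0,0,0,0],[0.018,-0.02,0,0,0,0],[0.018,-0.02,0,0,0,0],[0.018,-0.02,0,0,0,0],[0.012,-0.013,0,0,0,0]]]}}

```text
clock: 43.75
tcp_pos: [460.3, -279.0, 155.1]
tool_rot: [-0.001, 0.079, 0.997, -0.0]
wrist_force: [-0.2, -0.6, -3.5]
opening: 33.0
finger_force: 39.2
```

Request:
{"name": "drive_tool", "arguments": {"rows": [[[0,0,0,0.001,0.002,-0.036],[0,0,0,0,0,-0.035],[0,0,0,0,0,-0.035],[0,0,0.01,0,0,0],[0,0,0.012,0,0,0],[0,0,0.012,0,0,0],[0,0,0.012,0,0,0],[0,0,0.01,0,0,0],[0,0,0,0,0,0],[0,0,0,0,0,0]]]}}

```text
clock: 44.75
tcp_pos: [462.4, -277.1, 99.7]
tool_rot: [-0.001, 0.025, 1.0, 0.0]
wrist_force: [0.9, -0.6, -2.7]
opening: 33.2
finger_force: 39.2
```

```bash
python3 -c "
from h import *
o=get_obs();print(o['tcp_pos'],np.round(o['joints'],2),o['opening'],level(),tool((463,-277,64),np.pi/2-.05));wrist('w5')
d=get_image('scene')['image'];e=get_image('top')['image']
cv2.imwrite('pics/s6.png',np.hstack([cv2.resize(d[190:340,130:310],(400,333)),cv2.resize(e[150:290,410:560],(357,333))])[:,:,::-1])"
```

```text
[ 462.43448123 -277.08072416   99.65598786] [ 1.05  1.1  -1.12  1.92  1.21  1.03  0.86] 33.22991839035035 [ 0.    -0.003 -0.   ] (array([-0.0007,  0.0001,  0.0357]), np.float64(0.001), np.float64(1.521))
```

View pics/s6.png

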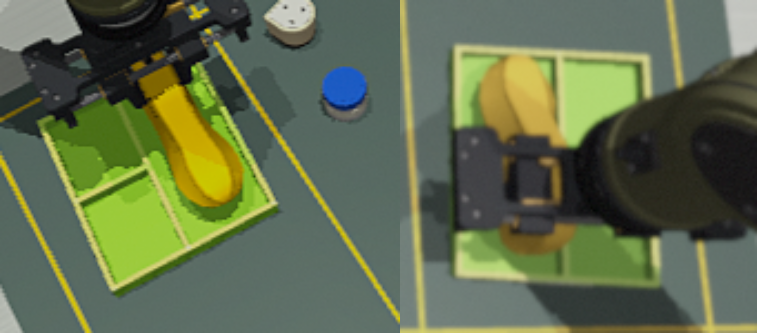

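The yellow last hovers over the long compartment, between its walls in both views (parallax of 35 mm height). Lower and release.

Request:
{"name": "drive_tool", "arguments": {"rows": [[[-0.0007,0,0.006,0,-0.003,0],[0,0,0.006,0,0,0],[0,0,0.006,0,0,0],[0,0,0.005,0,0,0],[0,0,0.004,0,0,0],[0,0,0.004,0,0,0],[0,0,0.003,0,0,0],[0,0,0,0,0,0],[0,0,0,0,0,0],[0,0,0,0,0,0]]]}}

```text
clock: 45.9
tcp_pos: [463.3, -277.3, 66.1]
tool_rot: [0.0, 0.025, 1.0, -0.0]
wrist_force: [0.9, 0.3, -2.4]
opening: 32.9
finger_force: 39.2
```

Request:
{"name": "drive_tool", "arguments": {"rows": [[[0,0,0.0006,0,0,0],[0,0,0.0006,0,0,0],[0,0,0.0006,0,0,0],[0,0,0,0,0,0],[0,0,0,0,0,0],[0,0,0,0,0,0],[0,0,0,0,0,0],[0,0,0,0,0,0],[0,0,0,0,0,0],[0,0,0,0,0,0]]]}}

```text
clock: 46.9
tcp_pos: [463.1, -277.4, 64.1]
tool_rot: [0.0, 0.025, 1.0, -0.0]
wrist_force: [-0.0, -0.1, -3.6]
opening: 32.9
finger_force: 39.2
```

Request:
{"name": "drive_tool", "arguments": {"rows": [[[0,0,0.0006,0,0,0],[0,0,0.0006,0,0,0],[0,0,0.0003,0,0,0],[0,0,0,0,0,0],[0,0,0,0,0,0],[0,0,0,0,0,0],[0,0,0,0,0,0],[0,0,0,0,0,0],[0,0,0,0,0,0],[0,0,0,0,0,0]]]}}

```text
clock: 47.9
tcp_pos: [463.1, -277.3, 63.7]
tool_rot: [0.0, 0.025, 1.0, -0.001]
wrist_force: [-3.5, -0.5, 8.0]
opening: 33.3
finger_force: 39.4
```

Request:
{"name": "drive_tool", "arguments": {"rows": [[[0,0,0,0,0,0],[0,0,0,0,0,0],[0,0,0,0,0,0],[0,0,0,0,0,0],[0,0,0,0,0,0],[0,0,-0.005,0,0,0],[0,0,-0.015,0,0,0],[0,0,-0.03,0,0,0],[0,0,-0.04,0,0,0],[0,0,-0.04,0,0,0]]], "grip": 0.065}}

```text
clock: 48.9
tcp_pos: [462.7, -276.9, 194.0]
tool_rot: [-0.0, 0.024, 1.0, 0.0]
wrist_force: [0.3, -0.2, 0.6]
opening: 65.1
finger_force: 0.0
```

```bash
python3 -c "
from h import *
o=get_obs();print(o['tcp_pos'],np.round(o['joints'],2),o['opening'],level(),tool((600,-10,200),np.pi/2+.5))"
```

```text
[ 462.71927959 -276.89730027  193.96274129] [ 1.09  0.96 -1.22  1.87  1.03  1.12  0.98] 65.13903229392717 [ 0. -0.  0.] (array([-0.1241,  0.2733, -0.006 ]), np.float64(-0.549), np.float64(1.522))
```

Request:
{"name": "drive_tool", "arguments": {"rows": [[[-0.0124,0.0273,0,0,0,0],[-0.0124,0.0273,0,0,0,0],[-0.0124,0.0273,0,0,0,0],[-0.0124,0.0273,0,0,0,0],[-0.0124,0.0273,0,0,0,0],[-0.0124,0.0273,0,0,0,0],[-0.0124,0.0273,0,0,0,0],[-0.0124,0.0273,0,0,0,0],[-0.0124,0.0273,0,0,0,0],[-0.0124,0.0273,0,0,0,0]]]}}

```text
clock: 49.9
tcp_pos: [600.7, -9.5, 192.8]
tool_rot: [0.0, 0.025, 1.0, -0.0]
wrist_force: [0.8, -0.1, 0.3]
opening: 65.2
finger_force: 0.0
```

Request:
{"name": "drive_tool", "arguments": {"rows": [[[0,0,0,0,0,-0.09],[0,0,0,0,0,-0.09],[0,0,0,0,0,-0.09],[0,0,0,0,0,-0.09],[0,0,0,0,0,-0.09],[0,0,0,0,0,-0.09],[0,0,0,0,0,0],[0,0,0,0,0,0],[0,0,0,0,0,0],[0,0,0,0,0,0]]]}}

```text
clock: 50.9
tcp_pos: [600.4, -10.8, 192.6]
tool_rot: [0.0, -0.242, 0.97, -0.0]
wrist_force: [0.3, -0.6, 0.2]
opening: 65.1
finger_force: 0.0
```

```bash
python3 - <<'E'
from meas import *
d=wrist("w6");V["w6"]=d;T=[547,2,38]
m,st=comp(d,"brown",T);print(st,proj(d,T))
for vs in(("w6",),("w6","w1","w2")):
    W,_=slice_("brown",T,38,vs);print(vs,rect(W),[x.tolist() for x in cv2.minEnclosingTriangle(W.astype(np.float32).reshape(-1,1,2))[1][:,0].round(0)])
c=cv2.approxPolyDP(max(cv2.findContours(m,0,1)[0],key=cv2.contourArea),4,True)[:,0]
print([(q.tolist(),plane(d,q,38)[:2].round(0).tolist()) for q in c])
o=get_obs();print(o['clock'],o['tcp_pos'],level(),tool((538,-2.4,80),np.pi/2+.49))
cv2.imwrite("pics/w6c.png",cv2.resize(d["image"][max(st[1]-50,0):st[1]+90,max(st[0]-60,0):st[0]+110],None,fx=3,fy=3)[:,:,::-1])
E
```

```text
[ 338  119   53   51 2209] [361.32587136 141.6854314 ]
('w6',) (array([548.4,   4.8]), 44.3, 45.9, 26.1) [[592.0, 23.0], [543.0, -35.0], [511.0, 31.0]]
('w6', 'w1', 'w2') (array([547.9,   3.3]), 42.0, 43.6, 26.6) [[544.0, -37.0], [513.0, 27.0], [588.0, 21.0]]
[([340, 120], [540.0, -24.0]), ([343, 160], [569.0, -4.0]), ([360, 169], [569.0, 13.0]), ([378, 164], [557.0, 25.0]), ([388, 149], [541.0, 26.0]), ([390, 121], [520.0, 15.0])]
50.95 [600.38328002 -10.77310684 192.56100139] [-0.001  0.     0.   ] (array([0.0511, 0.0368, 0.1125]), np.float64(-0.0), np.float64(2.061))
```

Brown heel: flat edge (540,−24)–(520,15), yaw 0.475, grip point (539.5,0), size 44–46 mm, consistent. Pick.

Request:
{"name": "drive_tool", "arguments": {"rows": [[[0.0081,0.0064,0.012,0,0,0.01],[0.0081,0.0064,0.012,0,0,0.005],[0.0081,0.0064,0.012,0,0,0],[0.0081,0.0064,0.012,0,0,0],[0.0081,0.0064,0.012,0,0,0],[0.0082,0.0062,0.012,0,0,0],[0,0,0.012,0,0,0],[0,0,0.012,0,0,0],[0,0,0.006,0,0,0],[0,0,0,0,0,0]]]}}

```text
clock: 51.95
tcp_pos: [539.7, 0.5, 89.5]
tool_rot: [-0.0, -0.235, 0.972, -0.0]
wrist_force: [-0.3, 0.1, -0.2]
opening: 65.2
finger_force: 0.0
```

Request:
{"name": "drive_tool", "arguments": {"rows": [[[0,0,0.008,0,0,0],[0,0,0.01,0,0,0],[0,0,0.01,0,0,0],[0,0,0.008,0,0,0],[0,0,0.007,0,0,0],[0,0,0.005,0,0,0],[0,0,0,0,0,0],[0,0,0,0,0,0],[0,0,0,0,0,0],[0,0,0,0,0,0]]]}}

```text
clock: 52.95
tcp_pos: [539.9, 0.7, 42.8]
tool_rot: [0.0, -0.235, 0.972, -0.0]
wrist_force: [-0.3, -0.2, 0.5]
opening: 65.3
finger_force: 0.0
```

Request:
{"name": "drive_tool", "arguments": {"rows": [[[0,0,0,0,0,0],[0,0,0,0,0,0],[0,0,0,0,0,0],[0,0,0,0,0,0],[0,0,0,0,0,0],[0,0,0,0,0,0],[0,0,0,0,0,0],[0,0,0,0,0,0],[0,0,0,0,0,0],[0,0,0,0,0,0]]], "grip": 0.03, "grip_force": 20}}

```text
clock: 53.95
tcp_pos: [539.7, 0.6, 42.5]
tool_rot: [0.0, -0.235, 0.972, -0.0]
wrist_force: [0.2, 0.5, 2.5]
opening: 45.4
finger_force: 20.0
```

Request:
{"name": "drive_tool", "arguments": {"rows": [[[0,0,-0.005,0,0,0],[0,0,-0.01,0,0,0],[0,0,-0.015,0,0,0],[0,0,-0.015,0,0,0],[0,0,-0.015,0,0,0],[0,0,-0.015,0,0,0],[0,0,-0.015,0,0,0],[0,0,-0.015,0,0,0],[0,0,-0.01,0,0,0],[0,0,0,0,0,0]]]}}

```text
clock: 54.95
tcp_pos: [540.3, 1.0, 159.0]
tool_rot: [0.001, -0.235, 0.972, -0.0]
wrist_force: [0.1, -0.2, -0.8]
opening: 44.8
finger_force: 20.0
```

```bash
python3 -c "
from h import *
o=get_obs();print(o['tcp_pos'],np.round(o['joints'],2),o['opening'],level(),tool((540,-362.5,150),np.pi/2-.05))"
```

```text
[540.27437712   1.00307936 159.00406079] [ 0.55  1.04 -1.24  1.89  1.13  1.13  0.89] 44.819084474124246 [-0.001  0.003  0.   ] (array([ 0.1666, -0.3231,  0.009 ]), np.float64(0.525), np.float64(2.046))
```

Request:
{"name": "drive_tool", "arguments": {"rows": [[[0.0171,-0.032,0,0,0,0],[0.0171,-0.032,0,0,0,0],[0.0171,-0.032,0,0,0,0],[0.0171,-0.032,0,0,0,0],[0.0171,-0.032,0,0,0,0],[0.0171,-0.032,0,0,0,0],[0.0171,-0.032,0,0,0,0],[0.0171,-0.032,0,0,0,0],[0.0171,-0.032,0,0,0,0],[0.0171,-0.032,0,0,0,0]]]}}

```text
clock: 55.95
tcp_pos: [533.2, -363.8, 156.6]
tool_rot: [-0.0, -0.235, 0.972, 0.0]
wrist_force: [0.4, 0.0, -0.6]
opening: 45.4
finger_force: 20.0
```

Request:
{"name": "drive_tool", "arguments": {"rows": [[[0,0,0,0,0,0.075],[0,0,0,0,0,0.09],[0,0,0,0,0,0.09],[0,0,0,0,0,0.09],[0,0,0.01,0,0,0.09],[0,0,0.015,0,0,0.09],[0,0,0.015,0,0,0],[0,0,0.015,0,0,0],[0,0,0.01,0,0,0],[0,0,0,0,0,0]]]}}

```text
clock: 56.95
tcp_pos: [532.9, -361.9, 90.4]
tool_rot: [-0.001, 0.024, 1.0, 0.0]
wrist_force: [-0.1, 0.0, -0.4]
opening: 45.2
finger_force: 20.0
```

```bash
python3 -c "
from h import *
o=get_obs();print(o['tcp_pos'],np.round(o['joints'],2),o['opening'],level(),tool((534.5,-361.8,47.5),np.pi/2-.05))"
```

```text
[ 532.94715548 -361.86832035   90.41557565] [ 1.04  1.18 -1.11  1.59  1.15  1.14  1.16] 45.17629629553343 [ 0.001 -0.003 -0.   ] (array([-0.0017,  0.0001,  0.0429]), np.float64(0.001), np.float64(1.522))
```

Request:
{"name": "drive_tool", "arguments": {"rows": [[[-0.0017,0,0.007,0.001,-0.003,0],[0,0,0.009,0,0,0],[0,0,0.009,0,0,0],[0,0,0.006,0,0,0],[0,0,0.005,0,0,0],[0,0,0.003,0,0,0],[0,0,0.002,0,0,0],[0,0,0.001,0,0,0],[0,0,0,0,0,0],[0,0,0,0,0,0]]]}}

```text
clock: 57.95
tcp_pos: [536.0, -362.3, 50.9]
tool_rot: [0.002, 0.025, 1.0, -0.001]
wrist_force: [-1.2, -0.0, -1.1]
opening: 45.4
finger_force: 20.0
```

Request:
{"name": "drive_tool", "arguments": {"rows": [[[0,0,0.0006,0,0,0],[0,0,0.0006,0,0,0],[0,0,0.0006,0,0,0],[0,0,0,0,0,0],[0,0,0,0,0,0],[0,0,0,0,0,0],[0,0,0,0,0,0],[0,0,0,0,0,0],[0,0,0,0,0,0],[0,0,0,0,0,0]]]}}

```text
clock: 58.95
tcp_pos: [535.8, -362.3, 48.8]
tool_rot: [0.002, 0.025, 1.0, -0.001]
wrist_force: [0.5, -0.5, -0.2]
opening: 45.6
finger_force: 20.0
```

Request:
{"name": "drive_tool", "arguments": {"rows": [[[0,0,0.0006,0,0,0],[0,0,0.0006,0,0,0],[0,0,0.0006,0,0,0],[0,0,0.0004,0,0,0],[0,0,0,0,0,0],[0,0,0,0,0,0],[0,0,0,0,0,0],[0,0,0,0,0,0],[0,0,0,0,0,0],[0,0,0,0,0,0]]]}}

```text
clock: 59.95
tcp_pos: [535.9, -362.3, 46.6]
tool_rot: [0.002, 0.025, 1.0, -0.001]
wrist_force: [-0.1, 0.3, -0.4]
opening: 45.3
finger_force: 20.0
```

Request:
{"name": "drive_tool", "arguments": {"rows": [[[0,0,0,0,0,0],[0,0,0,0,0,0],[0,0,0,0,0,0],[0,0,0,0,0,0],[0,0,-0.004,0,0,0],[0,0,-0.01,0,0,0],[0,0,-0.02,0,0,0],[0,0,-0.03,0,0,0],[0,0,-0.03,0,0,0],[0,0,-0.03,0,0,0]]], "grip": 0.06}}

```text
clock: 60.95
tcp_pos: [535.8, -361.7, 173.8]
tool_rot: [0.003, 0.024, 1.0, -0.001]
wrist_force: [-0.1, -0.2, 0.3]
opening: 60.2
finger_force: 0.0
```

```bash
python3 -c "
from h import *
o=get_obs();print(o['tcp_pos'],np.round(o['joints'],2),o['opening'],o['wrist_force'],tool((600,-20,250)))"
```

```text
[ 535.80855687 -361.71316296  173.75257681] [ 1.06  1.08 -1.18  1.55  1.04  1.23  1.22] 60.15150941717089 [-0.10835039 -0.18521808  0.27899485] (array([-0.0478,  0.3443, -0.0766]), None, np.float64(1.522))
```

Request:
{"name": "drive_tool", "arguments": {"rows": [[[0,0.01,-0.03,0,0,0],[0,0.03,-0.03,0,0,0],[0,0.035,-0.02,0,0,0],[0,0.035,0,0,0,0],[0,0.035,0,0,0,0],[0,0.035,0,0,0,0],[0,0.035,0,0,0,0],[0,0.035,0,0,0,0],[0,0.035,0,0,0,0],[0,0,0,0,0,0]]]}}

```text
clock: 61.95
tcp_pos: [549.5, -70.8, 253.2]
tool_rot: [0.004, 0.02, 1.0, 0.001]
wrist_force: [-0.0, -0.6, 0.6]
opening: 59.9
finger_force: 0.0
```

```bash
python3 -c "
from h import *
d=get_image('scene')['image'];e=get_image('top')['image']
cv2.imwrite('pics/fin.png',np.vstack([np.hstack([cv2.resize(d[190:340,130:310],(400,333)),cv2.resize(e[150:290,410:560],(357,333))]),np.hstack([cv2.resize(d[70:186,350:488],(310,260)),cv2.resize(e[90:310,80:450],(447,260))])])[:,:,::-1])"
```

```text
(no output)
```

View pics/fin.png

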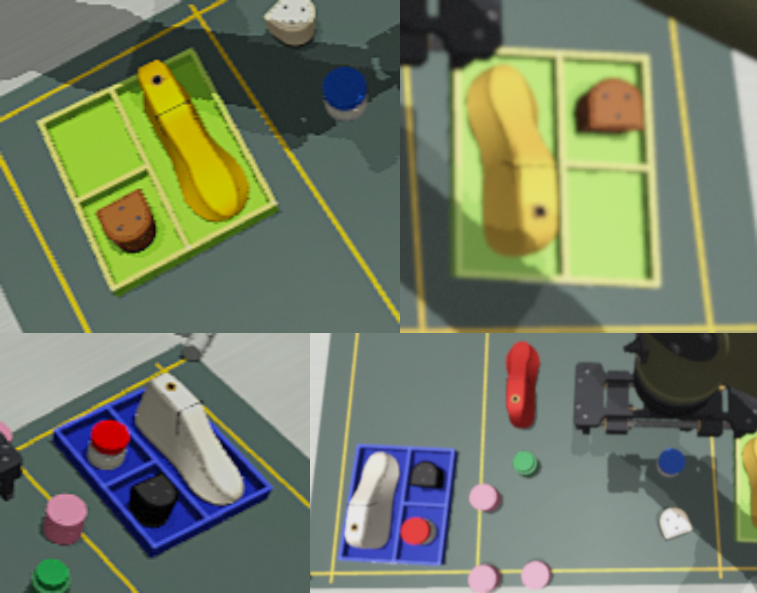

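All five parts are in their compartments, upright, with clearance to the walls: brown heel at (612,105) and yellow last at (515,160) in the green tray, and the blue tray as before. The red last, cream heel and blue tin are where they were. Handing in.

```bash
python3 -c "
from cell import close_job
print(close_job())"
```

```text
the job is handed in; nothing more can be done
None
```

Both kits are made up and the job was handed in at about 62 s of the 128 s allowed: the blue tray holds the white last, black heel and red-lidded tin, the green tray holds the yellow last and brown heel, everything is released, and the rest of the stock was left where it was.

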